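# Shut off the water boiler's tap and hang up its tag

## Task

The hot-water boiler is going out of use. Turn its tap lever fully shut (a quarter turn, crosswise to its brass pipe, to the stop); then take the S-hook off the boiler's rail, pass its lower bend through the hole of the wooden tag, lift the tag out of its stand with it, and hang the hook with the tag back on the rail, hanging free and not swinging about. Leave the bell, shaker, price card and brownie where they are.

Things in the scene. Friction and masses are not known exactly. Their poses are not given: they have to be found in the camera images.
- boiler: White hot-water boiler, fixed: foot 220 x 320 x 20 mm, column with its front face at x = -40 mm, head overhanging the front (underside 410 mm up, front edge at x = -100 mm). Origin on the counter; +x to its back, +y to the left seen from the front (robot), z up. Tap on its left half, on a panel sloping 28 deg; hanging rail on its right half.
- tap_pivot (a point): Point on the tap lever's turning axis at mid height of the lever's grip, at (-111, 75, 249) mm in the boiler's frame. The turning axis is the sloping panel's normal, 28 deg from vertical, leaning to the boiler's front: (-sin 28, 0, cos 28) in the boiler's frame. Axes as the boiler's.
- tap_grip (a point): Middle of the lever's black grip, 83 mm from the turning axis; moves with the lever. The grip is 18 mm wide, 64 mm long, 16 mm high along the turning axis; the lever's end is 115 mm from the axis. About 24 mm or more is free below the grip. Axes: x from the lever's end towards the turning axis, z along that axis (up).
- tap (a joint): Lever angle in rad: 0 = open (lever points down the slope to the front, along the brass pipe), 1.571 = shut, at the stop (lever points straight to the boiler's left, +y). Growing angle is clockwise seen from above the panel. Stiff (0.2 N m) and stays where left.
- rail_mid (a point): Middle of the axis of the round steel hanging rail, 290 mm above the counter: 12 mm thick, running 55 mm either way along the boiler's y, carried at each end by a bar that runs back to the column 65 mm behind. Axes as the boiler's.
- s_hook: Loose dark steel S-hook, 176 mm long, 90 g, flat bar 8 mm wide (in plane), 10 mm thick (along its y). Origin at its middle; it lies in its xz plane. Bar centre line (x, z) mm: upright from (-26, 68) to (-26, 20), slanting to (26, -20), upright to (26, -68), with a bend at each end. On the rail its x is as the boiler's x, z up: the upper upright part is in front of the rail.
- hook_upper (a point): Rail seat in the upper bend, 74 mm above the hook's origin: the rail's axis lies here when it hangs. The bend passes over z = +88 mm (hook's frame) and comes down behind the rail to a tip whose end is at (x, z) = (22, 62) mm. To unhook, raise the hook 22 to 35 mm (more meets the slanting part), then draw it to the boiler's front. Axes as the hook's.
- hook_lower (a point): Point just above the bar of the lower bend where the tag's hole edge rests, 77 mm below the hook's origin. The bend passes under z = -88 mm (hook's frame) and comes up on the -x side (towards the robot on the rail) to a tip whose end is at z = -68 mm, outer face at x = -26 mm. Axes as the hook's.
- tag: Loose plain wooden tag plate, 90 mm wide (its y), 6 mm thick (its x), 115 mm high (z), 60 g. Origin at the centre of its underside. It stands loosely upright in the stand's slot.
- tag_hole (a point): Centre of the tag's rectangular hanging hole, 30 mm wide and 36 mm high, through the thickness, 83 mm above the tag's underside; 14 mm of wood above it. Axes as the tag's: x through the plate, to the back (away from the robot) while it stands in the stand.
- tag_stand: Dark wooden slotted stand fixed to the counter, 100 x 110 mm, 62 mm high. Origin on the counter under its middle; the slot runs along its y, 9 mm wide, floor 40 mm above the counter, 22 mm deep; the tag faces along its x.
- bell: Brass desk bell, 84 mm wide, 61 mm high; bystander. Origin at its underside.
- shaker: Sugar shaker, 44 mm wide, 90 mm high; bystander. Origin at its underside.
- price_card: Price card in a small wooden block, 100 mm wide, 70 mm high; bystander. Origin at its underside.
- brownie: Brownie square 112 x 76 x 38 mm; bystander. Origin at its underside.

How it is judged (in metres and radians):
On the way, in this order (a step that is already met when the one before it is completed fails the run):
1. the tap lever is shut (within 4 degrees of its stop) while the S-hook still hangs on the rail (value of joint tap above 1.5 rad and distance of s_hook from where it was at the start of the episode below 0.03 m and contact force between s_hook and boiler above 0.2 N), for 0.2 s.
2. the S-hook is off the rail, the tag still stands in its stand (value of joint tap above 1.5 rad and distance between hook_upper and rail_mid above 0.09 m and distance of tag from where it was at the start of the episode below 0.02 m), for 0.1 s.
3. the tag hangs on the hook's lower bend by its hole, lifted clear of the stand (value of joint tap above 1.5 rad and distance between hook_upper and rail_mid above 0.09 m and x of hook_lower in the frame of tag_hole between -0.02 and 0.02 m and y of hook_lower in the frame of tag_hole between -0.016 and 0.016 m and z of hook_lower in the frame of tag_hole between 0 and 0.026 m and z of tag in the frame of tag_stand above 0.064 m and contact force between tag and s_hook above 0.2 N and not (contact force between tag and the fingers above 0.05 N)), for 0.2 s.
At the end, for the whole second after the job is handed in: Lever within 4 degrees of shut; the S-hook's upper bend sits on the rail (rail seat within 12 mm sideways, 8 mm in height, between the brackets); the tag hangs by its hole in the lower bend, underside over 30 mm above the counter; both slower than 120 mm/s (value of joint tap above 1.5 rad and x of hook_upper in the frame of rail_mid between -0.012 and 0.012 m and z of hook_upper in the frame of rail_mid between -0.008 and 0.008 m and y of hook_upper in the frame of rail_mid between -0.05 and 0.05 m and x of hook_lower in the frame of tag_hole between -0.02 and 0.02 m and y of hook_lower in the frame of tag_hole between -0.016 and 0.016 m and z of hook_lower in the frame of tag_hole between 0 and 0.026 m and contact force between s_hook and boiler above 0.2 N and contact force between tag and s_hook above 0.2 N and height (world z) of tag above 0.03 m and linear speed of each of tag, s_hook below 0.12 m/s); the robot touches nothing.
It fails at once if the bell is pushed more than 25 mm or tipped over (distance of bell from where it was at the start of the episode above 0.025 m or angle between bell's own z axis and vertical above 0.5 rad).
It fails at once if the shaker is pushed more than 25 mm or tipped over (distance of shaker from where it was at the start of the episode above 0.025 m or angle between shaker's own z axis and vertical above 0.5 rad).
It fails at once if the price card is pushed more than 25 mm or tipped over (distance of price_card from where it was at the start of the episode above 0.025 m or angle between price_card's own z axis and vertical above 0.5 rad).
It fails at once if the brownie is pushed more than 25 mm or tipped over (distance of brownie from where it was at the start of the episode above 0.025 m or angle between brownie's own z axis and vertical above 0.5 rad).
It also fails if it takes over 72 s, if anything falls off the work surface, if the arm or the gripper's body presses on something with over 40 N, if the wrist force passes 120 N, or if a joint passes its speed limit or range.

## Robot

A 7-joint arm with a two-finger parallel gripper is mounted at the origin on the work surface; the furniture and walls round the work are solid. World frame = base frame: x ahead of the robot, y to its left, z up, the work surface at z = 0. Lengths are in mm, angles in degrees, forces in N, time in s.
With the tool pointing down it reaches from about 400 to 925 mm from the base axis. Payload 4.1 kg.
Tool frame: the origin (TCP) lies at the very end of the fingers, on their centre line; the grasp point (between the pads) lies 19 mm behind it (r.pinch_z is the z of the grasp point in the tool frame, in mm); z points along the fingers, y is the direction in which the jaws open and shut (so a half turn about z gives the same grasp; the last joint's range is limited). The gripper opens to 85 mm and grips with 20 to 120 N. Pads are 22 mm wide; open, the fingers measure 114 mm over their backs; the gripper's body (76 mm by 85 mm) begins 54 mm behind the grasp point. The pads swing forward as they close: fully open they stand 13 mm farther back than shut.
Start: joints at [-72.651, 22.827, 2.584, 88.041, -1.071, 69.15, -2.905], TCP at [254.182, 598.277, 231.347] pointing down, gripper open.
Joint ranges: [-161.44, 161.44], [-28.35, 127.94], [-78.24, 83.42], [0, 140.83], [-78.03, 258.03], [13.02, 114.36], [-168.23, 168.23]. Speed limits (degrees/s): [147.25, 147.25, 180, 180, 180, 180, 180].

## Interface

Orientations are given as a 3x3 rotation matrix whose columns are the frame's x, y, z axes.
In Python, from plant import r gives the robot as it stands. The module is installed in compiled form; this text tells all that it offers.
- The arm moves only by the tool arm_command, never from a script. Its argument "motion" is a list of rows, each a list of 7 numbers: the shift along the world's x, y, z each as a share of 0.4 m, from -1 to 1, then the turn, a rotation vector about the world's x, y, z each as a share of 180 degrees, from -1 to 1, then the opening, from 0 (shut) to 1 (fully open). In form: [[dx, dy, dz, wx, wy, wz, claw], ...]. A call has 1 to 10 rows; each row is the pose to reach, as a shift and turn from the pose commanded when the call began, turning the shorter way round; what a row does not reach only later rows make up. A row lasts 1/8 s, in which the tool goes at most 62.5 mm and 10.7 degrees, less where a joint would pass 70% of its speed; a pose out of reach is approached as far as the arm can. A call with a number of a shift or a turn outside -1 to 1 is refused whole. A call with a gripper value outside its range is refused whole. The fingers move at their own pace and stop on an object; the grip force is fixed at half the most. Time passes only in rows, so rows that repeat a pose let the fingers close. It gives the time, the measured TCP pose, the force and the opening at its end, in the units of the state.
- r.read_state(): the state, without advancing time (a new reading comes with each control period).
- r.read_camera(name): name is "scene" or "top" or "wrist"; returns a dict with "img" (480x640x3 uint8, red, green, blue), "fx", "fy", "cx", "cy" (pixels), "rvec" (rotation vector, rad) and "tvec" (3), from world to camera coordinates, as OpenCV has them. Camera axes: x right, y down, z forward; pixel columns grow to the right and rows downward; lengths in mm; the calibration is good to about 2 mm. A picture is of the moment at which its call begins. There is no depth.
- r.hand_in(): hands the job in, once; it reports no verdict.
The state is a dict: "time": time; "joints": joint angles; "qvel": joint speeds; "tau": joint torques, N m; "ee_pos": TCP position; "eef_rot": TCP orientation; "contact_force": force on the tool from outside, world axes, zero at the start; "wrist_torque": the same for the moment, N m; "width": finger opening in mm.
Only numpy, scipy, OpenCV 4.12 (cv2) and the standard library are available. Lean on these libraries where they do the work, as an engineer would, in place of code of your own. Each camera call takes 0.05 s, during which the arm holds its last target.

## Working session

There is one attempt and no reset: what is moved stays moved. The work goes in short steps, Python scripts to look and compute and a tool call to move; the robot and the scene stay as the last step left them, time stands still between calls to the robot, and variables do not carry over. Pictures are saved under pics/ and viewed, and the job is handed in when it is done.

Besides the shell and the picture viewer there is one more tool, called after "Emit:" as name(argument=value, ...), one argument or row to a line, values as JSON. arm_command: Moves the arm, as the interface text tells. Shift numbers are shares of 0.4 m and turn numbers shares of 180 degrees, none past 1 either way. Its arguments: {"type":"object","properties":{"motion":{"type":"array","items":{"type":"array","items":{"type":"number","minimum":-1,"maximum":1}}}},"required":["motion"]}

```bash
mkdir -p pics; cat > h.py <<'E'
import numpy as np, cv2
from plant import r
def shot(name,fn):
    c=r.read_camera(name); cv2.imwrite('pics/'+fn+'.png',c['img'][:,:,::-1]); np.savez('pics/'+fn+'.npz',**c); return c
def load(fn): return dict(np.load('pics/'+fn+'.npz'))
def KRt(c):
    K=np.array([[c['fx'],0,c['cx']],[0,c['fy'],c['cy']],[0,0,1]],float); R=cv2.Rodrigues(np.array(c['rvec'],float).reshape(3))[0]; return K,R,np.array(c['tvec'],float).reshape(3)
def ray(c,uv):
    K,R,t=KRt(c); d=R.T@np.linalg.inv(K)@np.array([uv[0],uv[1],1.]); return -R.T@t,d/np.linalg.norm(d)
def onz(c,uv,z):
    o,d=ray(c,uv); return o+d*(z-o[2])/d[2]
def tri(pairs):
    A=0;b=0
    for c,uv in pairs:
        o,d=ray(c,uv);P=np.eye(3)-np.outer(d,d);A=A+P;b=b+P@o
    return np.linalg.solve(A,b)
def proj(c,p):
    K,R,t=KRt(c); q=(R@np.atleast_2d(np.array(p,float)).T).T+t; q=(K@q.T).T; return q[:,:2]/q[:,2:]
E
python3 - <<'E'
from h import *
for n in ['scene','top','wrist']:
    c=shot(n,n+'0'); K,R,t=KRt(c); print(n,c['fx'],-R.T@t,R[2])
s=r.read_state();print(s['time'],s['ee_pos'],s['eef_rot'],s['width'],r.pinch_z)
E
```

```text
scene 445.58365954679317 [-233.98520049 -504.21071788  784.35918373] [ 0.70291218  0.4346614  -0.56301326]
top 436.2144933821965 [ 444.72812306  -42.12313974 1206.32376552] [ 0.08397959 -0.01786316 -0.99630735]
wrist 333.3104584026293 [192.68531915 624.14669523 374.28106272] [ 0.24401497 -0.10518164 -0.96405058]
0.15 [253.97864116 597.80799175 230.51634645] [[-9.20424528e-01  3.90920022e-01 -4.73658764e-04]
 [ 3.90920292e-01  9.20423458e-01 -1.40793757e-03]
 [-1.14424349e-04 -1.48106310e-03 -9.99998897e-01]] 85.33294384650897 -18.700000000000003
```

View pics/scene0.png

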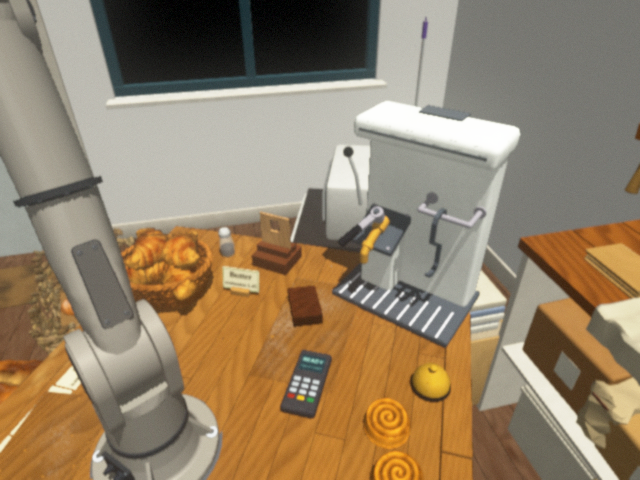

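View pics/top0.png

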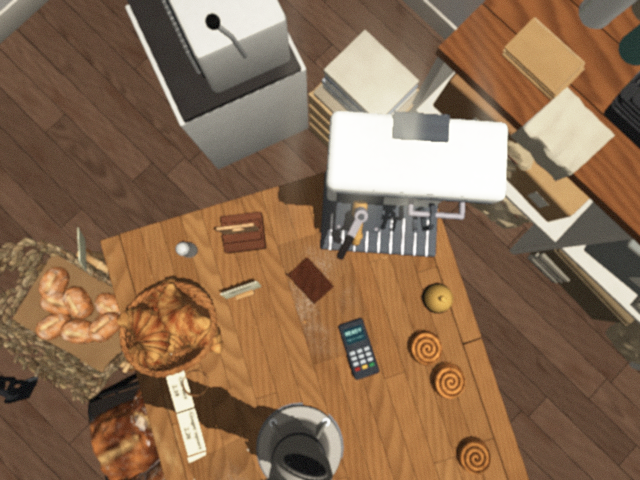

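View pics/wrist0.png

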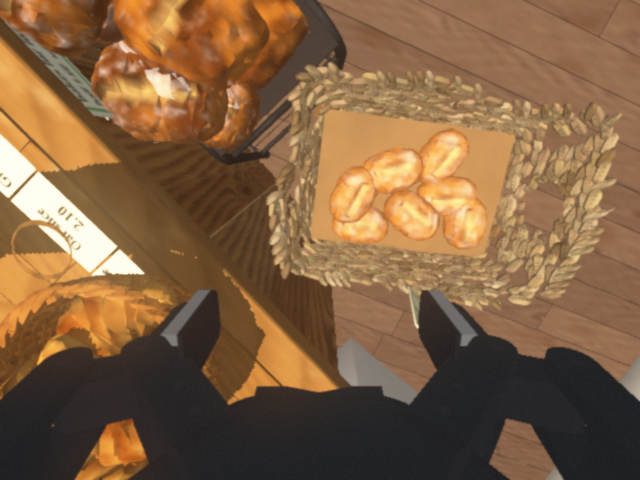

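```bash
python3 - <<'E'
from h import *
a=cv2.imread('pics/scene0.png')
cv2.imwrite('pics/s0a.png',cv2.resize(a[160:350,320:520],None,fx=4,fy=3.15*4/3.15*0.78 if 0 else 3.1,interpolation=cv2.INTER_CUBIC)) if 0 else None
cv2.imwrite('pics/s0a.png',cv2.resize(a[170:320,325:525],(800,600),interpolation=cv2.INTER_CUBIC))
cv2.imwrite('pics/s0b.png',cv2.resize(a[195:300,210:350],(800,600),interpolation=cv2.INTER_CUBIC))
b=cv2.imread('pics/top0.png')
cv2.imwrite('pics/t0a.png',cv2.resize(b[110:270,310:520],(788,600),interpolation=cv2.INTER_CUBIC))
cv2.imwrite('pics/t0b.png',cv2.resize(b[195:315,170:330],(800,600),interpolation=cv2.INTER_CUBIC))
E
```

```text
(no output)
```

View pics/s0a.png

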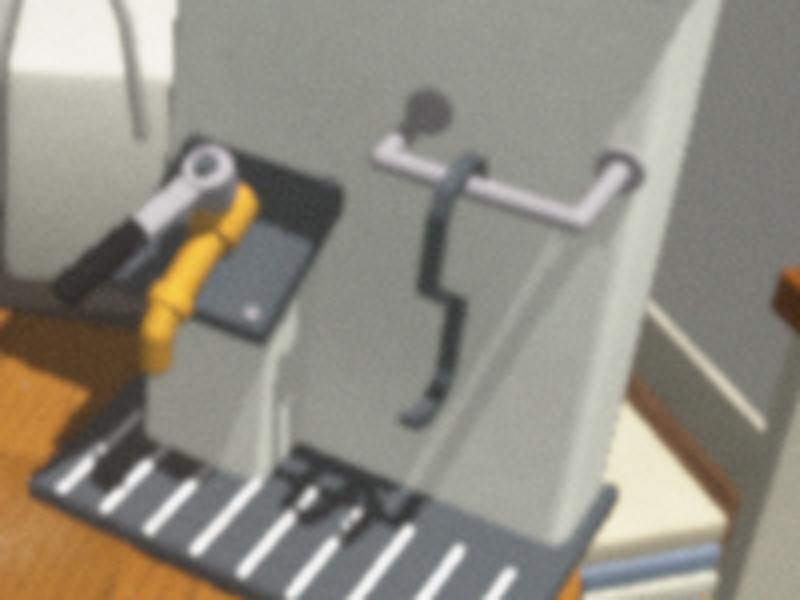

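View pics/s0b.png

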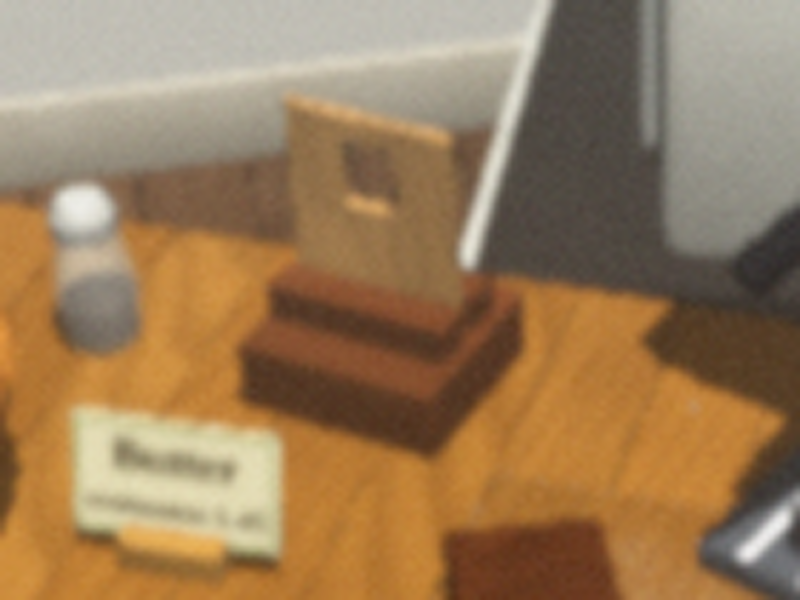

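View pics/t0a.png

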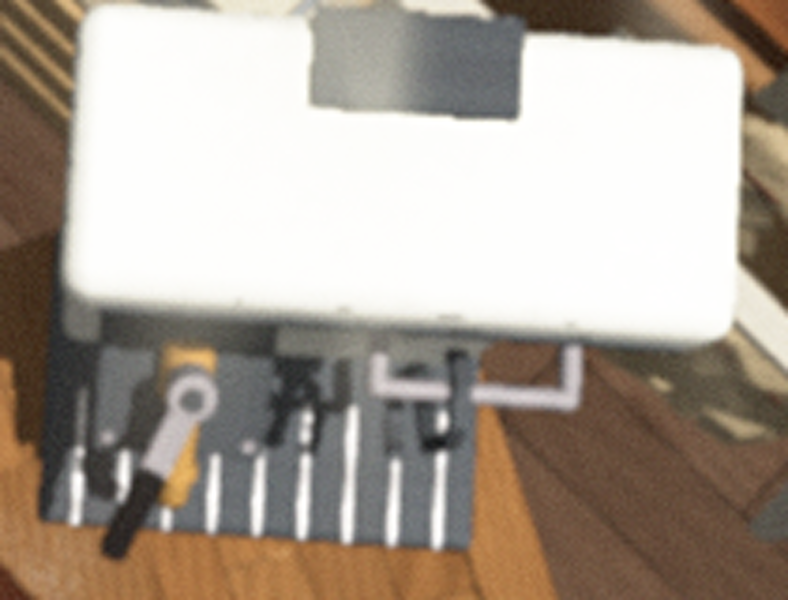

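View pics/t0b.png

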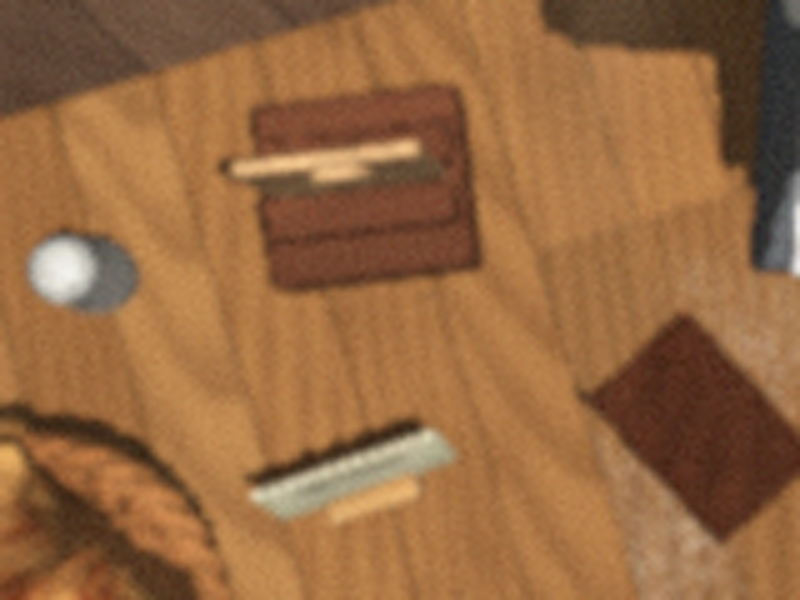

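```bash
python3 - <<'E'
from h import *
s=load('scene0');t=load('top0')
T=lambda x,y:(310+x/3.752,110+y/3.75)
S=lambda x,y:(325+x/4,170+y/4)
TB=lambda x,y:(170+x/5,195+y/5)
SB=lambda x,y:(210+x*140/800,195+y*105/600)
FL=onz(t,T(42,520),20);FR=onz(t,T(470,548),20);print('foot',FL,FR,np.linalg.norm(FL-FR),np.degrees(np.arctan2(*(FL-FR)[:2]))) 
FLs=onz(s,S(35,485),20);print(FLs)
for z in(284,290,296):print('rail',onz(t,T(378,390),z),onz(t,T(573,400),z))
print('railtri',tri([(s,S(385,152)),(t,T(378,390))]),tri([(s,S(580,215)),(t,T(573,400))]))
print('tappivot',tri([(s,S(207,168)),(t,T(192,397))]))
print('leverend', tri([(s,S(68,287)),(t,T(114,547))]))
print('tap joint/grip begin', tri([(s,S(138,235)),(t,T(152,473))]))
print('hook low tip', tri([(s,S(410,415)),(t,T(432,440))]))
# stand corners base top z? 
for n,p in dict(a=(252,105),b=(462,88),c=(480,265),d=(275,290)).items(): print('stand',n,onz(t,TB(*p),62)[:2],onz(t,TB(*p),40)[:2])
print('tag top L',onz(t,TB(228,168),155),tri([(s,SB(288,97)),(t,TB(228,165))]),'R',onz(t,TB(420,145),155),tri([(s,SB(452,140)),(t,TB(420,145))]))
print('hole bottom ctr',tri([(s,SB(370,208)),(t,TB(343,172))]))
for n,p in dict(shaker=(62,268),).items(): print(n,onz(t,TB(*p),90))
print('card',onz(t,TB(252,495),70),onz(t,TB(435,432),70))
print('brownie',[onz(t,TB(*p),38)[:2] for p in((685,315),(590,397),(722,540),(800,470))])
print('bell',onz(t,(437,298),50))
E
```

```text
foot [529.41576594 -63.15161252  20.        ] [ 506.45920747 -374.99464581   20.        ] 312.6868737002434 4.210277130326142
[524.91116649 -71.25423676  20.        ]
rail [ 583.47275671 -250.9839539   284.        ] [ 576.96348987 -362.73163311  284.        ]
rail [ 582.57018016 -249.62525001  290.        ] [ 576.1032581  -360.64597617  290.        ]
rail [ 581.66760361 -248.26654612  296.        ] [ 575.24302634 -358.56031923  296.        ]
railtri [ 582.80622773 -250.40093624  294.05179275] [ 575.62815262 -359.48798677  293.9392861 ]
tappivot [ 585.01115954 -148.33701637  251.59576502]
leverend [ 499.77877497 -104.64739647  202.87887068]
tap joint/grip begin [ 543.17178371 -126.66516857  221.46601761]
hook low tip [ 564.77291748 -304.79545377  150.68301544]
stand a [614.8643256  202.55910114] [618.13524994 207.26319753]
stand b [623.19212321  92.09528115] [626.6231522   94.67567435]
stand c [529.32560689  82.46682447] [530.95202128  84.86210743]
stand d [517.05103542 189.56736645] [518.44146714 194.02169248]
tag top L [570.40403248 193.9117251  155.        ] [573.03399948 193.47293273 152.01845205] R [580.95151351 101.42413701 155.        ] [581.36718209 101.57641808 152.67883009]
hole bottom ctr [574.1487577  147.49565077 102.90028905]
shaker [527.41043903 292.3152382   90.        ]
card [410.72107484 198.78202063  70.        ] [442.22248164 104.72267188  70.        ]
brownie [array([503.36887239, -24.57211375]), array([459.9983042 ,  26.39036552]), array([383.57551327, -43.45172218]), array([420.1750017 , -85.31756469])]
bell [ 394.05051731 -367.71460419   50.        ]
```

```bash
cat >> h.py <<'E'
import json
from scipy.spatial.transform import Rotation as Ro
def toolR(yaw,phi):
    # tool tilted forward phi from vertical in plane of yaw; y along left
    a,f=np.radians(yaw),np.radians(phi)
    x=np.array([np.cos(a),np.sin(a),0]);y=np.array([-np.sin(a),np.cos(a),0]);z=np.sin(f)*x+np.array([0,0,-np.cos(f)])
    return np.c_[np.cross(y,z),y,z]
def share(p0,R0,p,R):
    d=(np.array(p)-p0)/400; w=Ro.from_matrix(R@np.array(R0).T).as_rotvec()/np.pi
    return np.round(np.r_[d,w],3)
YB=-3.8
P=np.array([585,-148,249.])
ab=np.radians(YB)
xb=np.array([np.cos(ab),np.sin(ab),0]);yb=np.array([-np.sin(ab),np.cos(ab),0]);zb=np.array([0,0,1.])
s28,c28=np.sin(np.radians(28)),np.cos(np.radians(28))
U=-c28*xb-s28*zb;N=-s28*xb+c28*zb
def uvn(u,v,n): return P+u*U+v*yb+n*N
E
python3 - <<'E'
from h import *
s=r.read_state();p=[254.182,598.277,231.347]
R0=s['eef_rot']
print(share(p,R0,[400,230,380],toolR(YB,28)),uvn(98,0,60),uvn(98,0,-12))
print(share([400,230,380],toolR(YB,28),uvn(98,-2,60),toolR(YB,28)))
E
```

```text
[ 0.365 -0.921  0.372 -0.036 -0.152  0.105] [ 470.55500747 -140.39857198  255.96864242] [ 504.28264533 -142.63875922  192.39641573]
[ 0.176 -0.931 -0.31   0.     0.     0.   ]
```

Emit:
arm_command(
  motion=[
    [0.04,-0.1,0.12,-0.005,-0.02,0.015,0],
    [0.08,-0.22,0.22,-0.01,-0.04,0.03,0],
    [0.13,-0.34,0.3,-0.015,-0.065,0.045,0],
    [0.18,-0.46,0.35,-0.02,-0.085,0.06,0],
    [0.23,-0.58,0.372,-0.025,-0.105,0.075,0],
    [0.28,-0.7,0.372,-0.03,-0.125,0.09,0],
    [0.32,-0.8,0.372,-0.036,-0.14,0.1,0],
    [0.35,-0.88,0.372,-0.036,-0.152,0.105,0],
    [0.365,-0.921,0.372,-0.036,-0.152,0.105,0],
  ],
)

```text
time: 1.27
ee_pos: [400.1, 227.9, 379.6]
eef_rot: [[-0.882, 0.066, 0.467], [0.059, 0.998, -0.03], [-0.468, 0.001, -0.884]]
contact_force: [0.4, 0.6, 0.1]
width: -0.1
```

Emit:
arm_command(
  motion=[
    [0.02,-0.1,0,0,0,0,0],
    [0.04,-0.22,0,0,0,0,0],
    [0.07,-0.35,0,0,0,0,0],
    [0.1,-0.48,-0.03,0,0,0,0],
    [0.12,-0.61,-0.08,0,0,0,0],
    [0.14,-0.73,-0.15,0,0,0,0],
    [0.16,-0.83,-0.22,0,0,0,0],
    [0.17,-0.9,-0.25,0,0,0,0],
    [0.176,-0.931,-0.25,0,0,0,0],
    [0.176,-0.931,-0.25,0,0,0,0],
  ],
)

```text
time: 2.52
ee_pos: [471.5, -142.4, 281.3]
eef_rot: [[-0.88, 0.065, 0.47], [0.058, 0.998, -0.03], [-0.471, 0.001, -0.882]]
contact_force: [-1.1, 0.4, -0.7]
width: -0.3
```

```bash
python3 - <<'E'
from h import *
for n in ['scene','wrist']: c=shot(n,n+'1')
s=r.read_state();print(s['joints'],s['ee_pos'])
a=load('scene1')['img'][:,:,::-1]
cv2.imwrite('pics/s1a.png',cv2.resize(a[140:320,285:525],(800,600),interpolation=cv2.INTER_CUBIC))
E
```

```text
[-50.56029416 -26.52253014  49.01817633 125.5905916   29.7913595
  46.63682407  70.88277045] [ 471.28376617 -141.1617841   281.14050513]
```

View pics/s1a.png

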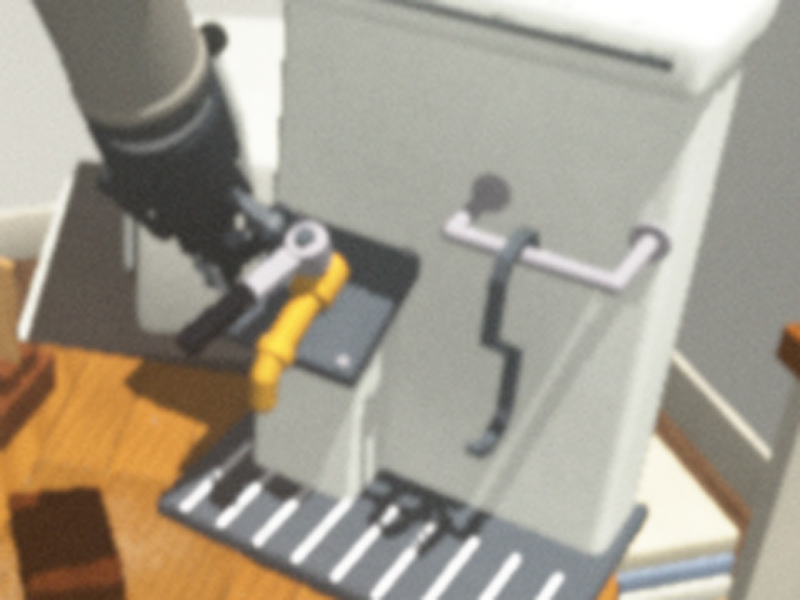

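View pics/wrist1.png

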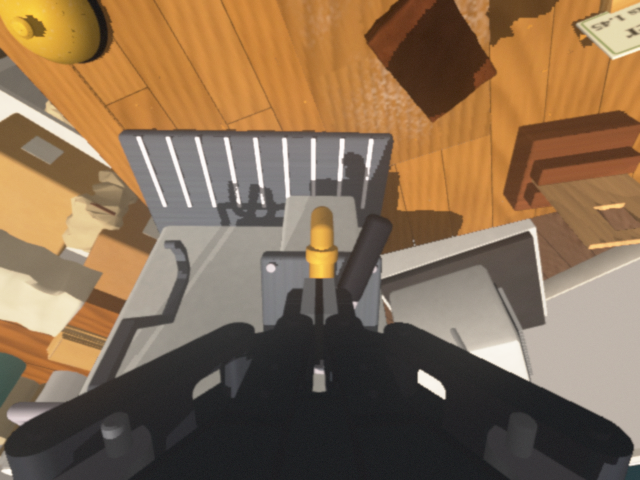

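```bash
python3 - <<'E'
from h import *
s=load('scene0');t=load('top0');w=load('wrist1')
T=lambda x,y:(310+x/3.752,110+y/3.75)
S=lambda x,y:(325+x/4,170+y/4)
M=np.c_[U,yb,N].T
for p in [tri([(s,S(160,285)),(w,(322,208))]),tri([(t,T(178,500)),(w,(322,208))]),tri([(s,S(155,330)),(t,T(178,500))])]: print('pipe end',p,M@(p-P))
for p in [tri([(s,S(68,287)),(t,T(114,550))]),tri([(s,S(68,287)),(w,(380,222))]),tri([(t,T(114,547)),(w,(380,222))])]: print('lever end',p,M@(p-P))
for p in [tri([(s,S(207,168)),(t,T(192,397))])]: print('piv',p,M@(p-P))
print(proj(w,[uvn(0,0,0),uvn(115*np.cos(.37),115*np.sin(.37),0),r.read_state()['ee_pos']]))
E
```

```text
pipe end [ 496.98347335 -149.41714974  209.05253639] [96.21439538 -7.24723261  5.9148006 ]
pipe end [ 532.85056211 -146.15919316  140.24258666] [ 97.11021894  -1.61938688 -71.54096982]
pipe end [ 530.79259281 -147.15408624  169.18598679] [ 85.27698223  -2.74848231 -45.05238523]
lever end [ 498.13783873 -104.97979001  203.93524976] [100.20012611  37.16893447   2.23836564]
lever end [ 505.29581373 -100.58402152  196.68033116] [97.55710672 42.02942565 -7.38365622]
lever end [ 498.88956408 -102.33016777  202.02847613] [100.58807356  39.8625512    0.28508626]
piv [ 585.01115954 -148.33701637  251.59576502] [-1.24819046 -0.33553585  2.27621108]
[[319.43534075 349.67590515]
 [380.40898556 213.3163192 ]
 [319.27286112 292.79524276]]
```

```bash
python3 - <<'E'
from h import *
M=np.c_[U,yb,N].T
p0=np.array([470.4,-142.4,280]);R=toolR(YB,28)
print(M@(p0-P))
for n in (20,-12): print(share(p0,R,uvn(100,-3,n),R))
p1=uvn(100,-3,-12);print(p1)
for th in np.r_[30:96:7]:
    t=np.radians(th);d=9+14*abs(np.cos(t))+11*abs(np.sin(t))
    u,v=92*np.array([np.cos(t),np.sin(t)])+d*np.array([np.sin(t),-np.cos(t)])
    print(th,round(u,1),round(v,1),share(p1,R,uvn(u,v,-12),R)[:3])
E
```

```text
[86.73740725 -2.00730076 81.22876908]
[ 0.042 -0.005 -0.151  0.     0.     0.   ]
[ 0.08  -0.008 -0.221  0.     0.     0.   ]
[ 502.32181082 -145.51513086  191.45747261]
30 93.0 22.9 [0.02  0.064 0.008]
37 89.6 34.0 [0.029 0.091 0.012]
44 84.7 44.7 [0.042 0.117 0.018]
51 78.4 54.9 [0.057 0.141 0.025]
58 70.6 64.4 [0.076 0.164 0.035]
65 61.4 72.9 [0.098 0.184 0.045]
72 51.1 80.1 [0.122 0.2   0.057]
79 39.6 86.0 [0.148 0.213 0.071]
86 27.3 90.3 [0.176 0.222 0.085]
93 15.9 93.0 [0.201 0.227 0.099]
```

Emit:
arm_command(
  motion=[
    [0.015,-0.003,-0.06,0,0,0,0],
    [0.042,-0.005,-0.15,0,0,0,0],
    [0.06,-0.006,-0.185,0,0,0,0],
    [0.07,-0.007,-0.205,0,0,0,0],
    [0.08,-0.008,-0.221,0,0,0,0],
    [0.08,-0.008,-0.221,0,0,0,0],
  ],
)

```text
time: 3.38
ee_pos: [503.0, -144.2, 191.9]
eef_rot: [[-0.881, 0.062, 0.468], [0.055, 0.998, -0.029], [-0.469, -0.0, -0.883]]
contact_force: [1.1, 0.5, 0.6]
width: -0.4
```

```bash
python3 - <<'E'
from h import *
for n in ['scene','wrist']: c=shot(n,n+'2')
s=r.read_state();print(s['joints'],s['ee_pos'])
a=load('scene2')['img'][:,:,::-1]
cv2.imwrite('pics/s2a.png',cv2.resize(a[170:290,325:485],(800,600),interpolation=cv2.INTER_CUBIC))
E
```

```text
[-65.59256945 -16.99811587  71.50370649 129.73638556  27.82152804
  29.87317099  74.42707696] [ 502.99474458 -144.68633583  192.22969811]
```

View pics/s2a.png

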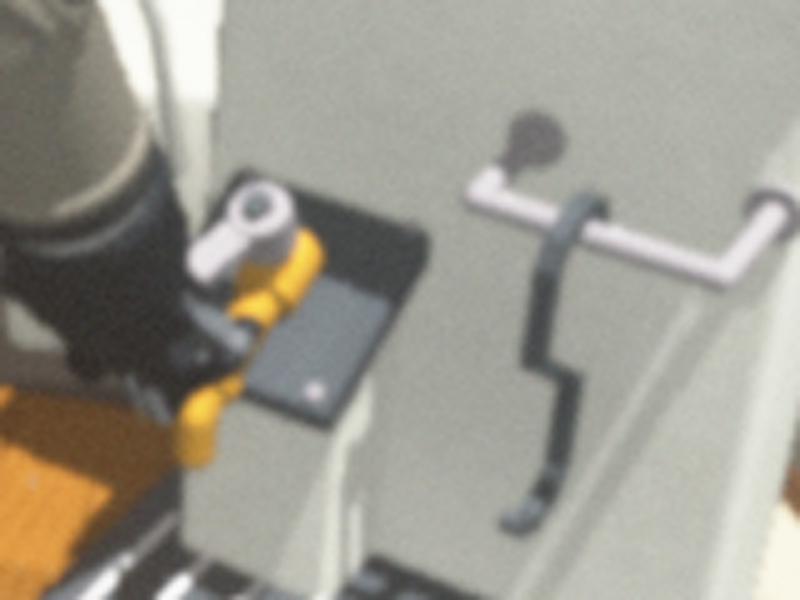

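View pics/wrist2.png

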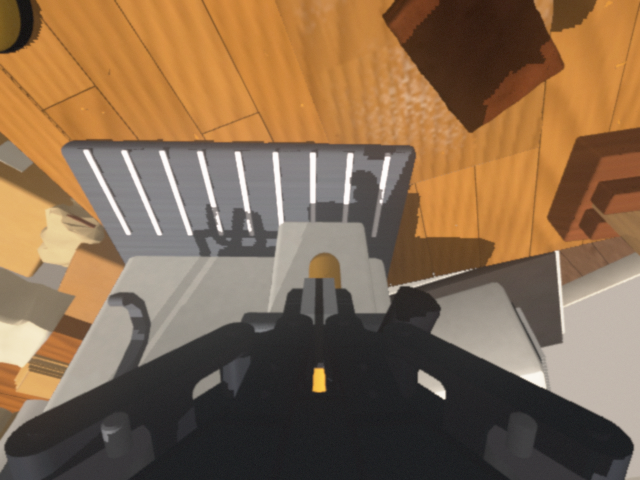

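Emit:
arm_command(
  motion=[
    [0.012,0.03,0.004,0,0,0,0],
    [0.02,0.06,0.008,0,0,0,0],
    [0.029,0.09,0.012,0,0,0,0],
    [0.042,0.117,0.018,0,0,0,0],
    [0.057,0.141,0.025,0,0,0,0],
    [0.076,0.164,0.035,0,0,0,0],
    [0.098,0.184,0.045,0,0,0,0],
    [0.122,0.2,0.057,0,0,0,0],
    [0.148,0.213,0.071,0,0,0,0],
    [0.16,0.218,0.077,0,0,0,0],
  ],
)

```text
time: 4.72
ee_pos: [566.5, -57.3, 222.4]
eef_rot: [[-0.882, 0.064, 0.467], [0.057, 0.998, -0.03], [-0.468, 0.0, -0.884]]
contact_force: [-1.5, -2.5, -1.2]
width: 0.2
```

```bash
python3 - <<'E'
from h import *
for n in ['scene','wrist']: c=shot(n,n+'3')
s=r.read_state();print(s['joints'],s['ee_pos'],s['contact_force'])
a=load('scene3')['img'][:,:,::-1]
cv2.imwrite('pics/s3a.png',cv2.resize(a[170:290,325:485],(800,600),interpolation=cv2.INTER_CUBIC))
E
```

```text
[-83.24812831  -6.75799494  80.95516158 123.07034577  17.05613154
  30.92198818  73.10555636] [567.079346   -56.90426231 222.81301033] [-0.18575245 -0.68393636  0.12328639]
```

View pics/s3a.png

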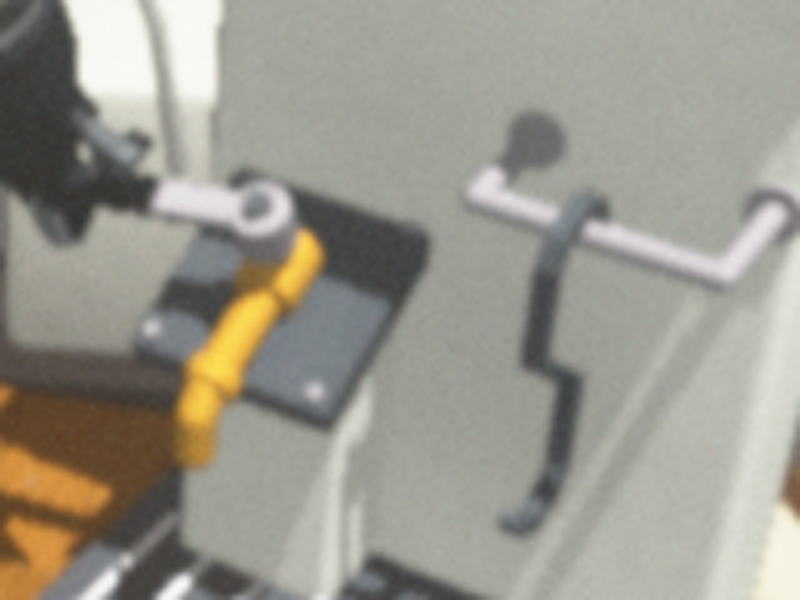

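View pics/wrist3.png

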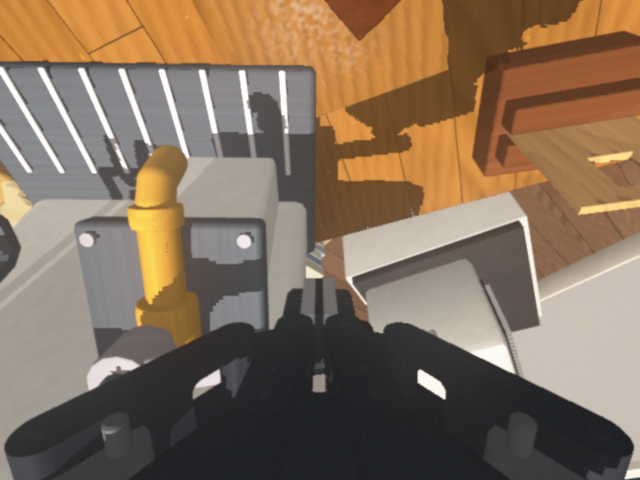

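Emit:
arm_command(
  motion=[
    [0.012,0.003,0.006,0,0,0,0],
    [0.024,0.006,0.012,0,0,0,0],
    [0.033,0.008,0.017,0,0,0,0],
    [0.038,0.008,0.02,0,0,0,0],
  ],
)

```text
time: 5.32
ee_pos: [581.4, -54.1, 230.2]
eef_rot: [[-0.882, 0.064, 0.467], [0.058, 0.998, -0.028], [-0.468, 0.003, -0.884]]
contact_force: [-1.5, 0.8, -2.7]
width: -0.0
```

```bash
python3 - <<'E'
from h import *
for n in ['scene','wrist']: c=shot(n,n+'4')
s=r.read_state();print(s['joints'],s['ee_pos'],s['contact_force'])
M=np.c_[U,yb,N].T;print(M@(s['ee_pos']-P))
a=load('scene4')['img'][:,:,::-1]
cv2.imwrite('pics/s4a.png',cv2.resize(a[170:290,325:485],(800,600),interpolation=cv2.INTER_CUBIC))
E
```

```text
[-92.08675699 -17.26675664  82.40853676 120.93859982  36.39214607
  37.96149272  55.98118549] [581.33985444 -54.22955744 230.23975357] [-1.46466434  1.24487885 -2.69423504]
[ 17.51912082  93.32171315 -11.93221148]
```

View pics/s4a.png

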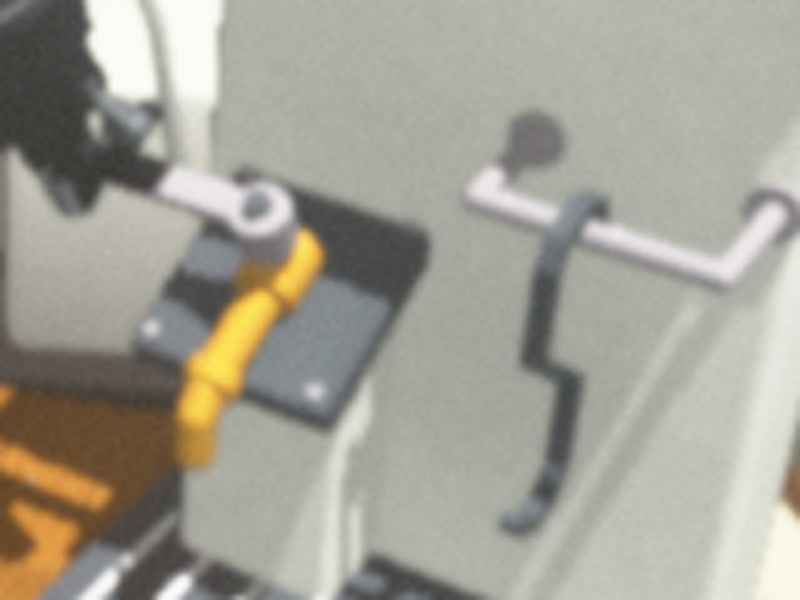

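Emit:
arm_command(
  motion=[
    [0.006,0,0.003,0,0,0,0],
    [0.012,0,0.006,0,0,0,0],
    [0.012,0,0.006,0,0,0,0],
  ],
)

```text
time: 5.8
ee_pos: [581.8, -54.8, 229.4]
eef_rot: [[-0.886, 0.066, 0.458], [0.057, 0.998, -0.032], [-0.459, -0.002, -0.888]]
contact_force: [-16.2, 2.0, 2.1]
width: -0.0
```

```bash
python3 - <<'E'
from h import *
for n in ['scene','wrist']: c=shot(n,n+'5')
s=r.read_state();print(s['joints'],s['ee_pos'],s['contact_force'])
M=np.c_[U,yb,N].T;print(M@(s['ee_pos']-P))
c=load('scene5');a=c['img'][:,:,::-1].copy()
b=cv2.resize(a[180:240,325:405],(800,600),interpolation=cv2.INTER_CUBIC)
for th in (82,86,90):
    t=np.radians(th); q=proj(c,[uvn(0,0,8),uvn(50*np.cos(t),50*np.sin(t),8)]); q=((q-[325,180])*10).astype(int); cv2.line(b,tuple(map(int,q[0])),tuple(map(int,q[1])),(0,255,0) if th==90 else (0,0,255),1)
cv2.imwrite('pics/s5a.png',b)
E
```

```text
[-93.54835366 -19.07444758  82.54762732 120.48491691  38.91870943
  39.99809901  53.83916687] [581.81855593 -54.78682696 229.46312381] [-15.83291438   2.30755655   2.48274281]
[ 17.42937793  92.79739422 -12.85951622]
```

View pics/s5a.png

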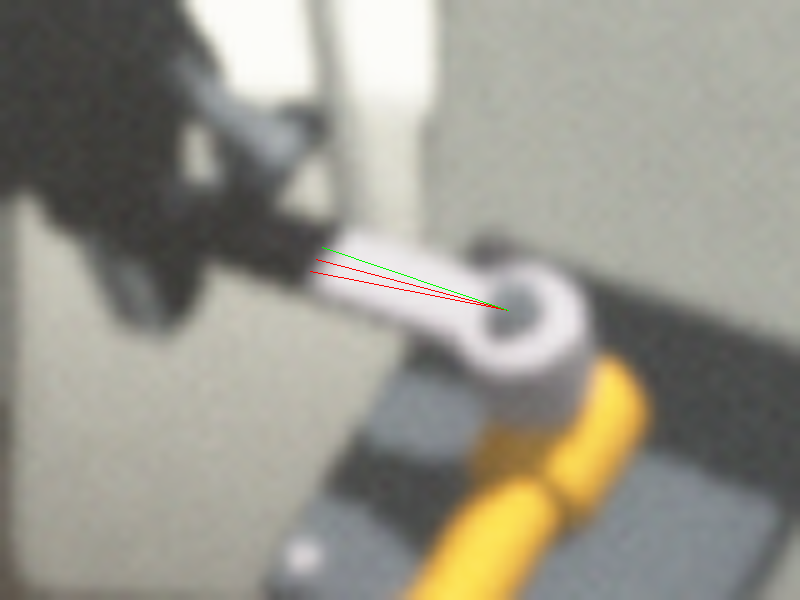

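Emit:
arm_command(
  motion=[
    [-0.03,0,-0.01,0,0,0,0],
    [-0.06,0,-0.01,0,0,0,0],
    [-0.1,0,0.06,0,0,0,0],
    [-0.14,0,0.14,0,0,0,0],
    [-0.18,-0.02,0.22,0,0,0,0],
    [-0.21,-0.05,0.3,0,0,0,0],
    [-0.21,-0.1,0.36,0,0,0,0],
    [-0.21,-0.16,0.4,0,0,0,0],
    [-0.21,-0.22,0.4,0,0,0,0],
  ],
)

```text
time: 7.02
ee_pos: [504.6, -144.2, 395.8]
eef_rot: [[-0.879, 0.065, 0.473], [0.057, 0.998, -0.031], [-0.474, -0.0, -0.881]]
contact_force: [0.4, 0.5, -0.1]
width: -0.3
```

```bash
python3 - <<'E'
from h import *
for n in ['scene','top']: c=shot(n,n+'6')
s=r.read_state();print(s['joints'],s['ee_pos'],s['contact_force'])
c=load('scene6');a=c['img'][:,:,::-1].copy()
cv2.imwrite('pics/s6a.png',cv2.resize(a[170:290,325:485],(800,600),interpolation=cv2.INTER_CUBIC))
c=load('top6');a=c['img'][:,:,::-1].copy()
cv2.imwrite('pics/t6a.png',cv2.resize(a[110:260,310:510],(800,600),interpolation=cv2.INTER_CUBIC))
E
```

```text
[-54.97085426 -27.21716218  47.55575585 111.5646929   28.10651427
  60.7333632   72.0122648 ] [ 503.56685748 -146.55610568  394.2597504 ] [ 0.82929441 -0.16862901 -0.5562367 ]
```

View pics/s6a.png

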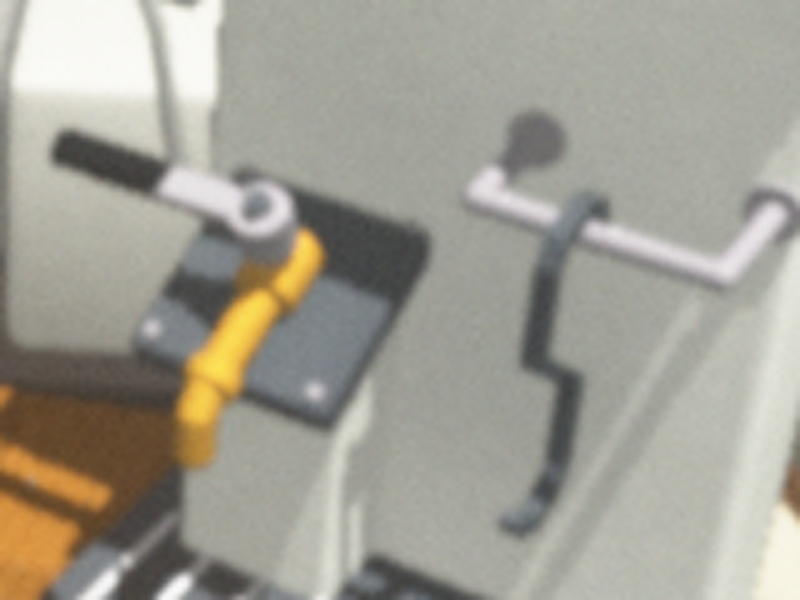

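View pics/t6a.png

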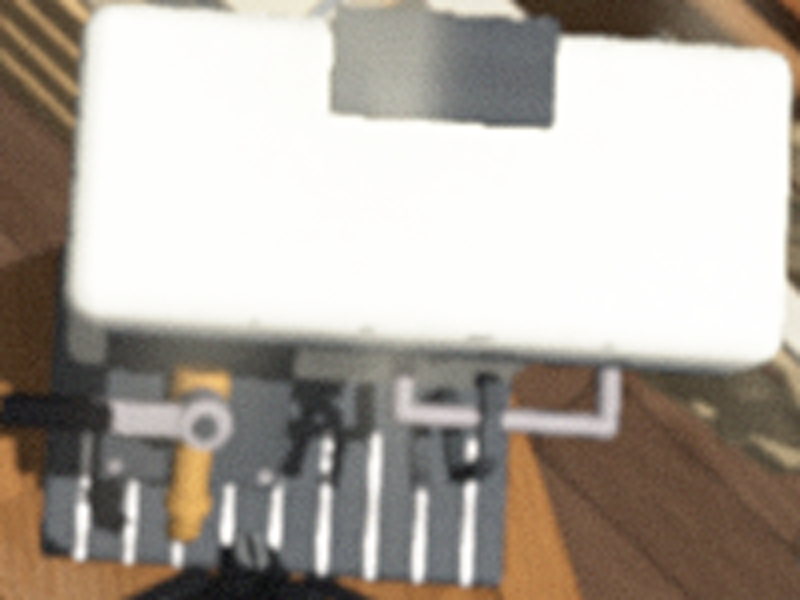

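```bash
python3 - <<'E'
from h import *
s=load('scene6');t=load('top6')
T=lambda x,y:(310+x/4,110+y/4)
S=lambda x,y:(325+x/5,170+y/5)
print('kink1',onz(s,S(540,360),236))
print('kink2',onz(s,S(568,382),196))
print('low',onz(s,S(552,470),150)); print('bot mid',onz(s,S(538,510),132))
print('tip s',onz(s,S(518,518),148)); print('tip t',onz(t,T(468,472),148)); print('tip tri',tri([(s,S(518,520)),(t,T(468,470))]))
print('top bend s',onz(s,S(585,200),304)); print('railcross t',onz(t,T(488,412),304))
print('kink1 pred t',proj(t,[onz(s,S(540,360),236)]),'top head edge')
L=tri([(s,S(478,190)),(t,T(405,412))]);Rr=tri([(s,S(725,272)),(t,T(612,428))]);print('rail',L,Rr,(L+Rr)/2,np.degrees(np.arctan2((L-Rr)[0],(L-Rr)[1])))
L=onz(t,T(405,412),290);Rr=onz(t,T(612,428),290);print(L,Rr,np.degrees(np.arctan2((L-Rr)[0],(L-Rr)[1])))
L=onz(s,S(478,190),290);Rr=onz(s,S(725,272),290);print(L,Rr,np.degrees(np.arctan2((L-Rr)[0],(L-Rr)[1])))
E
```

```text
kink1 [ 558.36625571 -295.66776165  236.        ]
kink2 [ 605.96323324 -297.36065651  196.        ]
low [ 600.00983772 -298.5529163   150.        ]
bot mid [ 591.10333147 -297.54750532  132.        ]
tip s [ 560.68056996 -296.89152308  148.        ]
tip t [ 569.02035333 -320.87240077  148.        ]
tip tri [ 563.80680063 -308.27003586  152.28107548]
top bend s [ 582.30841035 -297.07759209  304.        ]
railcross t [ 582.28612938 -291.25716787  304.        ]
kink1 pred t [[426.10697066 228.14742139]] top head edge
rail [ 584.26363913 -250.14104739  293.57597742] [ 574.93212056 -360.12384128  293.02877797] [ 579.59787984 -305.13244433  293.3023777 ] 4.849660361411478
[ 584.710783  -250.7583022  290.       ] [ 575.38282898 -361.22297945  290.        ] 4.826769026977206
[ 590.41061754 -248.44634013  290.        ] [ 579.87562775 -359.20121569  290.        ] 5.433619258592345
```

```bash
sed -i 's/^YB=-3.8/YB=-4.4/' h.py; python3 - <<'E'
from h import *
s=r.read_state();print(s['time'],s['ee_pos'])
print(share(s['ee_pos'],s['eef_rot'],[520,-292.6,335.5],toolR(-4.4,30)))
E
```

```text
7.125 [ 503.56685748 -146.55610568  394.2597504 ]
[ 0.041 -0.365 -0.147 -0.001 -0.01  -0.002]
```

Emit:
arm_command(
  motion=[
    [0.005,-0.05,0,0,-0.002,0,0.2],
    [0.01,-0.12,0,0,-0.004,0,0.5],
    [0.015,-0.2,-0.02,0,-0.006,0,0.5],
    [0.02,-0.27,-0.05,0,-0.008,0,0.5],
    [0.03,-0.32,-0.09,-0.001,-0.01,-0.002,0.5],
    [0.036,-0.35,-0.12,-0.001,-0.01,-0.002,0.5],
    [0.041,-0.365,-0.147,-0.001,-0.01,-0.002,0.5],
    [0.041,-0.365,-0.147,-0.001,-0.01,-0.002,0.5],
  ],
)

```text
time: 8.12
ee_pos: [519.3, -288.6, 334.0]
eef_rot: [[-0.866, 0.071, 0.495], [0.061, 0.997, -0.036], [-0.497, -0.001, -0.868]]
contact_force: [0.3, -0.2, 1.6]
width: 42.5
```

```bash
python3 - <<'E'
from h import *
for n in ['scene','wrist']: c=shot(n,n+'7')
s=r.read_state();print(s['joints'],s['ee_pos'],s['contact_force'],s['width'])
c=load('scene7');a=c['img'][:,:,::-1].copy()
cv2.imwrite('pics/s7a.png',cv2.resize(a[140:290,325:525],(800,600),interpolation=cv2.INTER_CUBIC))
E
```

```text
[-59.31354363 -27.37100953  70.60105871 110.43151664  25.93641529
  50.53868038  90.45695059] [ 519.72550119 -288.33178312  334.91845536] [0.26650903 0.05989761 0.20178201] 43.11834932687156
```

View pics/s7a.png

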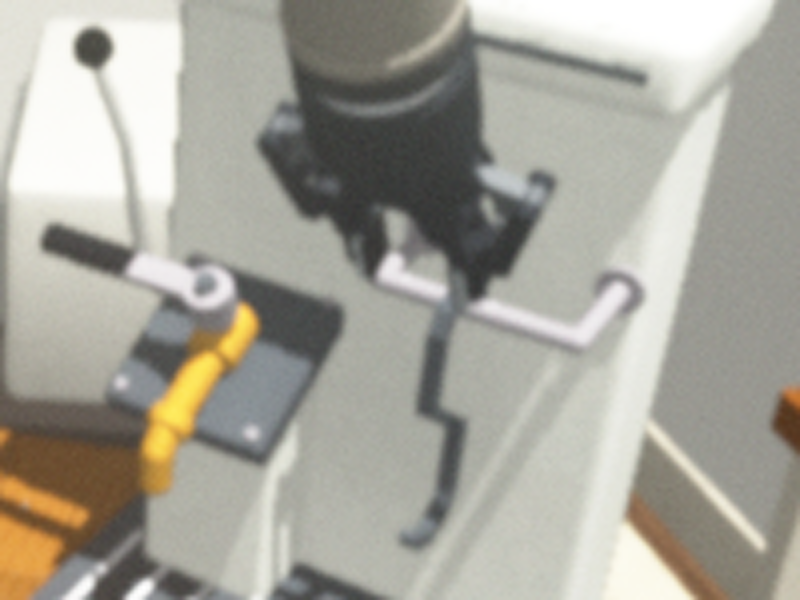

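View pics/wrist7.png

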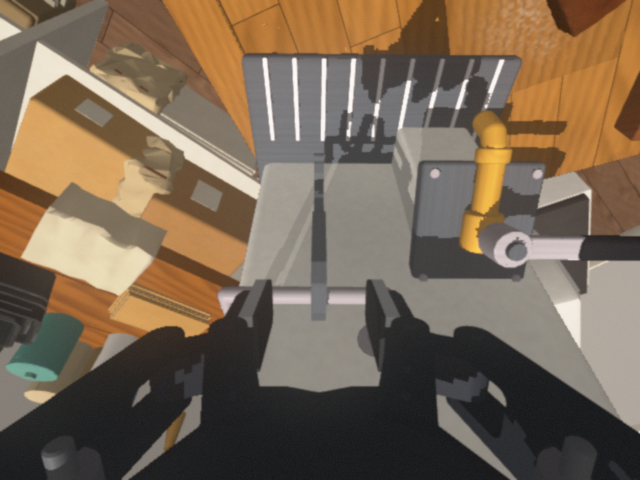

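```bash
python3 - <<'E'
from h import *
w=load('wrist7');print(w['cx'],w['cy'])
g=cv2.cvtColor(w['img'],cv2.COLOR_RGB2GRAY).astype(int)
for row in (175,190,205,225,250,265,308): print(row,g[row,300:340].tolist())
for px,z in (((319,312),304),((318.5,240),None)):
    if z: print(onz(w,px,z))
# hook points at x=upright plane
for px in ((319,265),(319,240),(319,190)):
    o,d=ray(w,px); print(o+d*(555.5-o[0])/d[0], o+d*(604-o[0])/d[0])
print(r.read_state()['ee_pos'])
# rail ends left/right at z=290
for px in ((225,296),(385,296)): print(onz(w,px,290))
E
```

```text
318.67070994993713 238.4556756859163
175 [160, 159, 159, 157, 161, 159, 159, 158, 159, 156, 157, 158, 157, 152, 135, 122, 125, 124, 123, 123, 122, 123, 124, 130, 138, 143, 149, 158, 162, 162, 161, 160, 155, 148, 145, 144, 140, 144, 143, 143]
190 [159, 159, 159, 158, 158, 159, 157, 161, 158, 157, 148, 141, 140, 133, 105, 83, 79, 78, 79, 73, 71, 72, 79, 114, 146, 156, 148, 142, 140, 140, 142, 141, 142, 141, 141, 140, 142, 141, 141, 142]
205 [155, 153, 151, 145, 139, 139, 140, 139, 139, 138, 139, 141, 140, 131, 99, 80, 73, 74, 73, 74, 73, 74, 79, 101, 127, 138, 136, 138, 138, 137, 137, 137, 138, 136, 137, 139, 140, 139, 139, 138]
225 [141, 140, 141, 145, 154, 156, 156, 155, 153, 145, 139, 128, 100, 79, 75, 74, 74, 73, 73, 75, 73, 74, 73, 74, 76, 93, 122, 134, 136, 137, 136, 137, 137, 138, 137, 138, 137, 138, 138, 138]
250 [143, 142, 142, 140, 141, 141, 140, 139, 140, 138, 133, 105, 81, 73, 72, 72, 73, 74, 73, 74, 73, 74, 73, 76, 73, 81, 104, 130, 136, 137, 137, 137, 136, 136, 135, 136, 138, 137, 138, 136]
265 [142, 142, 144, 142, 141, 142, 141, 140, 142, 140, 135, 112, 99, 97, 98, 97, 98, 96, 97, 98, 98, 97, 97, 96, 97, 101, 118, 132, 138, 139, 138, 139, 138, 139, 139, 138, 139, 139, 138, 137]
308 [143, 143, 144, 145, 144, 145, 142, 143, 144, 143, 139, 125, 114, 118, 119, 120, 120, 118, 118, 121, 120, 120, 119, 118, 120, 124, 131, 137, 140, 139, 138, 140, 141, 140, 141, 140, 140, 141, 141, 141]
[ 583.87530315 -292.53726521  304.        ]
[ 555.5        -290.59524856  286.97106106] [ 604.         -293.94822959  245.8610027 ]
[ 555.5        -290.60607408  264.36322697] [ 604.         -293.96225132  216.57822595]
[ 555.5        -290.63337318  207.35220862] [ 604.         -293.99761046  142.73475579]
[ 519.72550119 -288.33178312  334.91845536]
[ 581.00189723 -358.57485119  290.        ]
[ 588.60054602 -246.41296929  290.        ]
```

Emit:
arm_command(
  motion=[
    [0.02,-0.001,-0.03,0,0,0,0.5],
    [0.045,-0.002,-0.07,0,0,0,0.5],
    [0.07,-0.003,-0.11,0,0,0,0.5],
    [0.09,-0.004,-0.143,0,0,0,0.5],
    [0.1075,-0.005,-0.17,0,0,0,0.5],
    [0.1075,-0.005,-0.17,0,0,0,0.5],
  ],
)

```text
time: 8.98
ee_pos: [555.3, -285.7, 270.9]
eef_rot: [[-0.864, 0.072, 0.498], [0.06, 0.997, -0.039], [-0.499, -0.004, -0.866]]
contact_force: [0.2, -0.6, -0.0]
width: 42.6
```

```bash
python3 - <<'E'
from h import *
for n in ['scene','wrist']: c=shot(n,n+'8')
s=r.read_state();print(s['joints'],s['ee_pos'],s['contact_force'],s['width'])
c=load('scene8');a=c['img'][:,:,::-1].copy()
cv2.imwrite('pics/s8a.png',cv2.resize(a[185:290,365:505],(800,600),interpolation=cv2.INTER_CUBIC))
E
```

```text
[-72.17684185 -28.25806568  83.29544617 112.82327951  32.14778734
  43.16724489  85.28424004] [ 555.44709914 -286.89419294  271.47092111] [ 1.11637694 -0.57511545  0.13181942] 42.81883062829103
```

View pics/s8a.png

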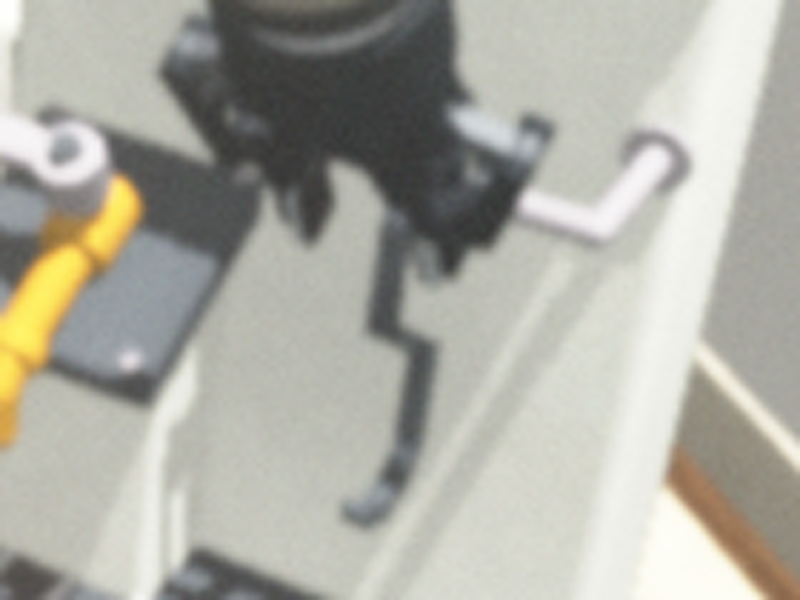

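View pics/wrist8.png

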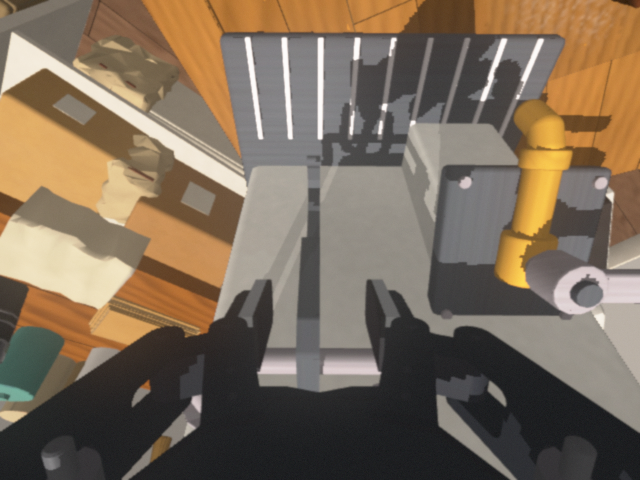

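```bash
cat > kin.py <<'E'
import numpy as np
from scipy.spatial.transform import Rotation as Ro
from scipy.optimize import least_squares
def DH(a,al,d,th):
    ca,sa,ct,st=np.cos(al),np.sin(al),np.cos(th),np.sin(th)
    return np.array([[ct,-st,0,a],[st*ca,ct*ca,-sa,-sa*d],[st*sa,ct*sa,ca,ca*d],[0,0,0,1]])
h=np.pi/2
# p: base yaw, d1,d3,a3(52.5),d5,a5(77.5),a6(76),d7, toolyaw, offsets j2..j6
def fk(p,q):
    q=np.radians(q); o=p[9:14]
    T=np.eye(4);T[:3,:3]=Ro.from_euler('z',p[0]).as_matrix()
    L=[(0,0,p[1],q[0]),(0,-h,0,q[1]+o[0]),(0,h,p[2],q[2]+o[1]),(p[3],h,0,q[3]+o[2]),(p[5],h,p[4],q[4]+o[3]),(0,h,0,q[5]+o[4]),(p[6],-h,p[7],q[6]+p[8])]
    for l in L:T=T@DH(*l)
    return T
E
python3 - <<'E'
from kin import *
from h import r,toolR
s=r.read_state()
D=[([-72.651,22.827,2.584,88.041,-1.071,69.15,-2.905],[254.182,598.277,231.347],np.array([[-.9204,.3909,-.0005],[.3909,.9204,-.0014],[0,-.0015,-1]])),
([-50.56029416,-26.52253014,49.01817633,125.5905916,29.7913595,46.63682407,70.88277045],[471.28376617,-141.1617841,281.14050513],np.array([[-0.88,0.065,0.47],[0.058,0.998,-0.03],[-0.471,0.001,-0.882]])),
([-65.59256945,-16.99811587,71.50370649,129.73638556,27.82152804,29.87317099,74.42707696],[502.99,-144.69,192.23],np.array([[-0.881,0.062,0.468],[0.055,0.998,-0.029],[-0.469,-0.0,-0.883]])),
([-83.24812831,-6.75799494,80.95516158,123.07034577,17.05613154,30.92198818,73.10555636],[567.079346,-56.90426231,222.81301033],np.array([[-0.882,0.064,0.467],[0.057,0.998,-0.03],[-0.468,0.0,-0.884]])),
([-92.08675699,-17.26675664,82.40853676,120.93859982,36.39214607,37.96149272,55.98118549],[581.33985444,-54.22955744,230.23975357],np.array([[-0.882,0.064,0.467],[0.058,0.998,-0.028],[-0.468,0.003,-0.884]])),
([-54.97085426,-27.21716218,47.55575585,111.5646929,28.10651427,60.7333632,72.0122648],[503.56685748,-146.55610568,394.2597504],np.array([[-0.879,0.065,0.473],[0.057,0.998,-0.031],[-0.474,-0.0,-0.881]])),
([-59.31354363,-27.37100953,70.60105871,110.43151664,25.93641529,50.53868038,90.45695059],[519.72550119,-288.33178312,334.91845536],np.array([[-0.866,0.071,0.495],[0.061,0.997,-0.036],[-0.497,-0.001,-0.868]])),
(s['joints'],s['ee_pos'],s['eef_rot'])]
def res(p):
    o=[]
    for q,x,R in D:
        T=fk(p,q); o+=list(T[:3,3]-x); o+=list(300*Ro.from_matrix(T[:3,:3]@np.array(R).T).as_rotvec())
    return np.array(o)
best=None
rng=np.random.default_rng(0)
for i in range(30):
    p0=np.r_[rng.uniform(-3,3),267,293,52.5,342.5,77.5,76,97+170,rng.uniform(-3,3),rng.normal(0,.1,5)]
    f=least_squares(res,p0,loss='soft_l1')
    if best is None or f.cost<best.cost: best=f
print(best.cost,np.round(best.x,3)); print(np.round(res(best.x).reshape(-1,6),1))
np.save('kp.npy',best.x)
E
```

```text
Still running in the background as job /tmp/bash_jobs.1000/3d5487fc52ba (pid 1063). You'll get a notice when it ends.
```

```bash
kill -- -$(cat /tmp/bash_jobs.1000/3d5487fc52ba/pid); nproc; export OMP_NUM_THREADS=1; cat > fit.py <<'E'
from kin import *
import time
D=[([-72.651,22.827,2.584,88.041,-1.071,69.15,-2.905],[254.182,598.277,231.347],np.array([[-.9204,.3909,-.0005],[.3909,.9204,-.0014],[0,-.0015,-1]])),
([-50.56029416,-26.52253014,49.01817633,125.5905916,29.7913595,46.63682407,70.88277045],[471.28376617,-141.1617841,281.14050513],np.array([[-0.88,0.065,0.47],[0.058,0.998,-0.03],[-0.471,0.001,-0.882]])),
([-65.59256945,-16.99811587,71.50370649,129.73638556,27.82152804,29.87317099,74.42707696],[502.99,-144.69,192.23],np.array([[-0.881,0.062,0.468],[0.055,0.998,-0.029],[-0.469,-0.0,-0.883]])),
([-83.24812831,-6.75799494,80.95516158,123.07034577,17.05613154,30.92198818,73.10555636],[567.079346,-56.90426231,222.81301033],np.array([[-0.882,0.064,0.467],[0.057,0.998,-0.03],[-0.468,0.0,-0.884]])),
([-92.08675699,-17.26675664,82.40853676,120.93859982,36.39214607,37.96149272,55.98118549],[581.33985444,-54.22955744,230.23975357],np.array([[-0.882,0.064,0.467],[0.058,0.998,-0.028],[-0.468,0.003,-0.884]])),
([-54.97085426,-27.21716218,47.55575585,111.5646929,28.10651427,60.7333632,72.0122648],[503.56685748,-146.55610568,394.2597504],np.array([[-0.879,0.065,0.473],[0.057,0.998,-0.031],[-0.474,-0.0,-0.881]])),
([-59.31354363,-27.37100953,70.60105871,110.43151664,25.93641529,50.53868038,90.45695059],[519.72550119,-288.33178312,334.91845536],np.array([[-0.866,0.071,0.495],[0.061,0.997,-0.036],[-0.497,-0.001,-0.868]])),
([-72.17684185,-28.25806568,83.29544617,112.82327951,32.14778734,43.16724489,85.28424004],[555.447,-286.894,271.471],np.array([[-0.864,0.072,0.498],[0.06,0.997,-0.039],[-0.499,-0.004,-0.866]]))]
def res(p,w=300):
    o=[]
    for q,x,R in D:
        T=fk(p,q); o.append(T[:3,3]-x); E=T[:3,:3]-R; o.append(w*E.ravel()/1.41)
    return np.concatenate(o)
if __name__=='__main__':
    t0=time.time();best=None
    for yb in np.radians([140,140,50,-40]):
      for ty in np.radians([0,90,180,270]):
        p0=np.r_[yb,267,293,52.5,342.5,77.5,76,97+170,ty,0,0,0,0,0]
        f=least_squares(res,p0,loss='soft_l1',max_nfev=60)
        if best is None or f.cost<best.cost: best=f; print(f.cost,time.time()-t0,flush=True)
        if time.time()-t0>200: break
    print(np.round(best.x,3)); R=res(best.x).reshape(8,12); print(np.round(R[:,:3],1),np.abs(R[:,3:]).max(1).round(1))
    np.save('kp.npy',best.x)
E
timeout 300 python3 fit.py
```

```text
4
6254.287356038211 0.8097772598266602
5441.277449015515 2.390320062637329
5242.637495060788 7.2324442863464355
3048.8089878142846 8.125966310501099
[ -12.926  263.988  234.53   -27.676  353.204   27.67    77.188  248.606
  152.22   -94.255  241.821 -405.586  -91.076 -288.68 ]
[[-3.0180e+02 -1.1354e+03 -5.1600e+01]
 [ 3.0000e-01  2.0000e+00  6.5000e+00]
 [-5.0000e-01  1.3700e+01  4.3000e+00]
 [-7.1300e+01 -1.5900e+02 -1.6800e+01]
 [-9.1900e+01 -1.7580e+02 -3.6000e+00]
 [-3.9300e+01  3.2000e+00 -2.0800e+01]
 [ 1.3900e+01  2.7020e+02 -7.9000e+00]
 [ 1.0000e-01  2.5950e+02  4.9000e+00]] [105.7   3.   10.9  20.9   8.8   8.2   7.2   3.2]bash: kill: (-1063) - No such process
```

```bash
cat /tmp/bash_jobs.1000/3d5487fc52ba/std*; export OMP_NUM_THREADS=1; cat > fit2.py <<'E'
import itertools,sys,time
import fit
from kin import *
from multiprocessing import Pool
def run(sg):
    sg=np.array(sg)
    def res(p):
        o=[]
        for q,x,R in fit.D:
            T=fk(p,sg*np.array(q)); o.append(T[:3,3]-x); E=T[:3,:3]-R; o.append(300*E.ravel()/1.41)
        return np.concatenate(o)
    b=None
    for yb in (0,1.57,3.14,-1.57,2.44):
        p0=np.r_[yb,267,293,52.5,342.5,77.5,76,267,0,0,0,0,0,0]
        # align yaw/tool yaw quickly
        f=least_squares(res,p0,max_nfev=40,x_scale=np.r_[.3,[100]*7,[.3]*6])
        if b is None or f.cost<b[0]: b=(f.cost,f.x,sg)
    return b
if __name__=='__main__':
    with Pool(4) as P: L=P.map(run,list(itertools.product([1,-1],repeat=7)))
    L.sort(key=lambda a:a[0])
    for l in L[:5]: print(round(l[0],1),l[2],np.round(l[1],3).tolist())
E
timeout 550 python3 fit2.py
```

```text
1144.6142267875687 [ 131.408 2324.805 -663.225 -116.671   60.768  110.694 -267.363 1377.058
  283.918   81.773  223.084 -210.541  204.276  345.664]
[[-6.000e-01 -3.000e-01  4.000e-01  2.120e+01 -4.170e+01  1.988e+02]
 [ 7.860e+01 -6.150e+01 -5.000e-01 -2.600e+00  1.610e+01 -3.800e+00]
 [ 4.000e-01  6.390e+01  3.660e+01 -5.000e-01  1.020e+01 -1.150e+01]
 [ 1.000e-01  8.040e+01 -1.500e+00 -4.000e+00 -2.000e-01 -1.320e+01]
 [-1.000e+00 -3.000e-01  5.620e+01 -5.500e+00 -1.060e+01 -6.700e+00]
 [ 4.830e+01 -9.090e+01 -9.780e+01 -3.400e+00  1.450e+01  3.200e+00]
 [-1.000e-01  7.000e-01 -7.080e+01 -3.600e+00  2.010e+01 -9.000e-01]
 [-5.880e+01  2.320e+01  1.800e+00 -7.000e-01  1.240e+01 -8.000e-01]]
139.9 [-1  1  1 -1  1  1 -1] [-0.036, 295.28, -539.159, -0.493, -476.979, -3.316, -2.184, 394.087, -1.625, -3.159, 0.026, 3.112, 0.001, 3.113]
139.9 [-1  1  1  1 -1 -1 -1] [-0.036, 295.281, -539.159, 0.493, 476.979, -3.316, 2.184, 394.087, 1.517, -3.159, -3.115, 0.029, -0.001, 0.029]
139.9 [-1 -1  1  1  1  1 -1] [3.105, 295.281, -539.159, 0.493, -476.979, 3.316, -2.184, 394.087, -1.625, -3.124, 0.026, -3.112, 3.143, 3.113]
139.9 [-1  1 -1  1  1 -1 -1] [-0.036, 295.281, 539.159, -0.493, -476.979, 3.316, 2.184, 394.087, 1.517, -0.017, 3.115, 0.029, 0.001, 3.17]
139.9 [-1  1 -1 -1  1  1 -1] [-0.036, 295.281, 539.159, 0.493, -476.979, -3.316, -2.184, 394.087, -1.625, -0.017, -0.026, -0.029, 0.001, -3.17]
```

```bash
export OMP_NUM_THREADS=1; cat > k2.py <<'E'
import numpy as np, fit
from kin import DH,h,Ro
from scipy.optimize import least_squares
SG=np.array([-1,1,-1,-1,1,1,-1])
def fk2(p,q):
    # p: d1,d3,a3,d5,a5,a6,d7,toolyaw, offs1..6, tool tilt2, base xy
    q=np.radians(SG*np.array(q)); o=p[8:14]
    L=[(0,0,p[0],q[0]+o[0]),(0,-h,0,q[1]+o[1]),(0,h,p[1],q[2]+o[2]),(p[2],h,0,q[3]+o[3]),(p[4],h,-p[3],q[4]+o[4]),(0,h,0,q[5]+np.pi+o[5]),(p[5],-h,p[6],q[6]+p[7])]
    T=np.eye(4)
    for l in L:T=T@DH(*l)
    return T
def res(p):
    o=[]
    for q,x,R in fit.D:
        T=fk2(p,q); o.append(T[:3,3]-x); o.append(300*(T[:3,:3]-R).ravel()/1.41)
    return np.concatenate(o+[p[[2,4,5]]*.1,p[8:14]*50])
if __name__=='__main__':
    p0=np.r_[295,539,0,477,0,0,394,-1.625,0,0,0,0,0,0]
    f=least_squares(res,p0,x_scale=np.r_[[100]*7,[.3]*7],loss='soft_l1'); p=f.x
    print(f.cost,np.round(p,3).tolist()); Rr=res(p)[:96].reshape(8,12); print(np.round(Rr[:,:3],1),np.abs(Rr[:,3:]).max(1).round(1))
    np.save('k2.npy',p)
E
timeout 100 python3 k2.py
```

```text
59.362359649397135 [300.614, 539.47, -4.524, 478.282, 3.184, 1.235, 399.205, -1.634, -0.04, -0.021, -0.026, -0.021, -0.003, -0.022]
[[-1.3  0.5 -0.1]
 [-1.3  8.   1.2]
 [ 1.2  6.2  1.3]
 [ 2.8 -3.9 -2.8]
 [-1.8 -7.1 -3.1]
 [-2.2  0.7 -0.3]
 [ 1.   0.5  1. ]
 [ 0.  -2.8 -0. ]] [4.9 0.9 0.7 1.2 2.2 0.6 0.7 0.7]
```

```bash
export OMP_NUM_THREADS=1; cat > sim.py <<'E'
from k2 import *
from h import toolR
p=np.load('k2.npy')
LO=np.array([-161.44,-28.35,-78.24,0,-78.03,13.02,-168.23]);HI=np.array([161.44,127.94,83.42,140.83,258.03,114.36,168.23])
def jac(q):
    T=fk2(p,q);J=np.zeros((6,7));e=.01
    for i in range(7):
        dq=np.array(q,float);dq[i]+=e;T2=fk2(p,dq);J[:3,i]=(T2[:3,3]-T[:3,3])/e;J[3:,i]=300*Ro.from_matrix(T2[:3,:3]@T[:3,:3].T).as_rotvec()/e
    return T,J
def ik(q,x,R,lam=.3,qh=None,kn=0,it=8):
    q=np.array(q,float)
    for _ in range(it):
        T,J=jac(q);e=np.r_[x-T[:3,3],300*Ro.from_matrix(R@T[:3,:3].T).as_rotvec()]
        Ji=J.T@np.linalg.inv(J@J.T+lam**2*np.eye(6))
        dq=Ji@e
        if kn: dq=dq+(np.eye(7)-Ji@J)@(kn*(np.array(qh)-q))
        q=np.clip(q+dq,LO+.5,HI-.5)
    T,J=jac(q);e=np.r_[x-T[:3,3],300*Ro.from_matrix(R@T[:3,:3].T).as_rotvec()]
    return q,np.linalg.norm(e)
def path(q,pts,n=10,**k):
    # pts list of (x,R)
    T=fk2(p,q);x0,R0=T[:3,3],T[:3,:3]; out=[]
    for x,R in pts:
        w=Ro.from_matrix(R@R0.T).as_rotvec()
        for i in range(1,n+1):
            q,e=ik(q,x0+(np.array(x)-x0)*i/n,Ro.from_rotvec(w*i/n).as_matrix()@R0,**k)
        out.append((np.round(q,1).tolist(),round(e,1))); x0,R0=np.array(x),R
    return out
E
python3 - <<'E'
from sim import *
q0=[-72.651,22.827,2.584,88.041,-1.071,69.15,-2.905]
R=toolR(-3.8,28)
pts=[([400,230,380],R),([470.6,-142.5,280],R),([502.6,-145.7,191.7],R),([566.6,-58.5,222.5],R),([581.8,-55.3,230.5],R),([502.6,-143.3,393],R),([519,-289.3,334],toolR(-4.4,30))]
for kn in (0,.05,.3):
    print(kn)
    for o in path(q0,pts,qh=q0,kn=kn): print(o)
E
```

```text
0
([-67.2, -14.8, 10.7, 114.4, 29.2, 67.6, 21.3], np.float64(0.0))
([-54.2, -27.8, 51.7, 125.3, 33.3, 48.1, 68.3], np.float64(4.0))
([-67.8, -19.8, 72.9, 129.7, 33.3, 31.3, 70.2], np.float64(0.0))
([-83.4, -10.7, 78.2, 123.4, 25.4, 32.6, 65.3], np.float64(0.0))
([-88.8, -10.2, 82.9, 121.2, 24.4, 33.6, 65.9], np.float64(3.2))
([-57.9, -27.8, 48.5, 111.5, 30.1, 61.8, 69.8], np.float64(3.4))
([-59.4, -27.8, 70.5, 110.7, 26.9, 50.6, 89.4], np.float64(1.2))
0.05
([-65.6, -14.7, 9.5, 114.4, 28.7, 67.4, 21.7], np.float64(0.1))
([-55.3, -27.8, 52.0, 125.3, 34.4, 48.6, 67.1], np.float64(8.2))
([-71.8, -25.7, 72.7, 129.7, 44.0, 35.6, 60.0], np.float64(0.2))
([-88.2, -17.8, 78.0, 123.4, 38.9, 37.0, 52.9], np.float64(0.2))
([-92.9, -19.9, 80.2, 121.2, 42.1, 39.7, 49.9], np.float64(0.2))
([-58.8, -27.8, 48.7, 111.5, 31.0, 62.2, 69.0], np.float64(6.9))
([-61.1, -27.8, 69.7, 110.7, 30.8, 52.1, 85.8], np.float64(14.9))
0.3
([-65.2, -14.7, 9.2, 114.3, 28.6, 67.4, 21.8], np.float64(0.4))
([-57.3, -27.8, 52.5, 125.3, 36.6, 49.9, 64.8], np.float64(16.1))
([-72.5, -26.8, 72.4, 129.7, 45.9, 36.7, 58.0], np.float64(1.0))
([-87.9, -17.8, 77.6, 123.4, 39.1, 37.1, 52.6], np.float64(1.2))
([-92.7, -20.1, 79.8, 121.3, 42.4, 39.9, 49.5], np.float64(1.1))
([-60.1, -27.8, 48.9, 111.5, 32.2, 62.8, 67.7], np.float64(11.4))
([-64.0, -27.8, 68.0, 110.8, 37.5, 55.1, 79.8], np.float64(39.2))
```

```bash
export OMP_NUM_THREADS=1; cat > t1.py <<'E'
from sim import *
q8=[-72.17684185,-28.25806568,83.29544617,112.82327951,32.14778734,43.16724489,85.28424004]
A=lambda f,y=-4.4:toolR(y,f)
task=[([520,-288,335],A(30)),([562,-291.2,266],A(30)),([562,-291.2,294],A(30)),([480,-285,300],A(30)),([420,-100,380],A(30)),([590,155,330],A(30,5.6)),([590,155,265],A(30,5.6)),([550,150,265],A(30,5.6)),([550,150,360],A(30,5.6)),([420,-100,360],A(30)),([480,-285,300],A(30)),([562,-291.2,294],A(30)),([562,-291.2,266],A(30))]
cands={
'a':[([510,-280,350],A(30)),([470,-150,420],A(15)),([420,100,430],A(0)),([330,450,430],A(0,20)),([500,560,400],A(0,20)),([680,300,400],A(0,0)),([640,0,420],A(0,-4.4)),([560,-150,450],A(10)),([500,-220,420],A(25))],
'b':[([510,-280,350],A(30)),([470,-150,420],A(15)),([420,100,430],A(0)),([400,300,430],A(0,0)),([600,350,400],A(0,0)),([700,200,400],A(0,0)),([640,0,420],A(0,-4.4)),([560,-150,450],A(10)),([500,-220,420],A(25))],
'c':[([510,-280,350],A(30)),([450,-150,450],A(0)),([600,100,400],A(0)),([750,100,400],A(0,0)),([640,0,420],A(0,-4.4)),([540,-150,450],A(10)),([500,-220,420],A(25))],
}
if __name__=='__main__':
  for k,v in cands.items():
    print(k)
    for i,o in enumerate(path(q8,v+task,n=12)): print(i-len(v),o)
E
python3 t1.py
```

```text
a
-9 ([-56.1, -27.8, 66.4, 110.5, 25.8, 52.5, 89.3], np.float64(0.6))
-8 ([-56.1, -18.6, 53.4, 100.3, 17.6, 76.4, 81.3], np.float64(0.0))
-7 ([-62.2, -5.2, 40.0, 94.0, 4.4, 90.8, 63.3], np.float64(0.0))
-6 ([-76.9, 10.8, 23.5, 80.2, -3.9, 91.1, 56.5], np.float64(0.0))
-5 ([-63.5, 33.5, 24.1, 53.6, -13.2, 96.5, 66.0], np.float64(0.0))
-4 ([-42.6, 33.5, 30.7, 55.1, -16.4, 96.5, 72.5], np.float64(0.0))
-3 ([-28.2, 22.0, 36.7, 70.2, -12.5, 93.2, 92.0], np.float64(0.0))
-2 ([-24.9, 6.3, 41.4, 84.0, -6.0, 82.6, 102.2], np.float64(0.0))
-1 ([-23.7, -11.7, 41.6, 103.3, 1.4, 62.3, 104.5], np.float64(0.0))
0 ([-27.0, -5.0, 58.8, 110.6, -14.0, 47.5, 126.2], np.float64(0.0))
1 ([-23.0, 9.5, 61.7, 112.7, -37.4, 44.3, 146.2], np.float64(0.0))
2 ([-25.8, 7.0, 63.2, 110.5, -32.0, 46.2, 140.9], np.float64(0.0))
3 ([-25.2, -9.3, 57.6, 116.9, -10.3, 43.5, 126.0], np.float64(0.0))
4 ([-11.0, -26.7, 15.6, 121.3, 7.3, 55.6, 88.0], np.float64(0.0))
5 ([-17.7, -2.2, -5.0, 111.8, 9.9, 42.7, 67.4], np.float64(0.0))
6 ([-17.6, 1.0, -5.3, 117.3, 12.5, 34.2, 64.2], np.float64(0.0))
7 ([-18.0, -3.3, -5.8, 121.3, 
[... 2501 characters left out ...]
45.4, 86.1], np.float64(0.0))
3 ([-51.6, -27.8, 67.4, 116.9, 25.0, 46.5, 92.7], np.float64(1.3))
4 ([-25.6, -27.8, 23.0, 121.3, 16.7, 57.4, 77.8], np.float64(12.9))
5 ([-34.2, -2.3, 10.6, 111.8, 11.7, 42.9, 65.7], np.float64(0.0))
6 ([-33.8, 1.0, 10.9, 117.3, 12.6, 34.2, 64.1], np.float64(0.0))
7 ([-34.5, -3.4, 9.6, 121.3, 15.5, 35.0, 60.5], np.float64(0.0))
8 ([-35.2, -7.8, 9.4, 112.7, 13.6, 47.8, 63.4], np.float64(0.0))
9 ([-25.8, -27.8, 23.8, 123.5, 17.2, 54.8, 77.5], np.float64(10.9))
10 ([-44.2, -19.9, 67.2, 116.9, 10.6, 43.5, 106.3], np.float64(0.0))
11 ([-70.2, -21.1, 82.9, 110.6, 18.5, 42.2, 96.4], np.float64(39.8))
12 ([-73.9, -27.8, 82.9, 112.7, 33.3, 42.5, 84.0], np.float64(23.3))
```

```bash
export OMP_NUM_THREADS=1; cat > t2.py <<'E'
from sim import *
q8=[-72.17684185,-28.25806568,83.29544617,112.82327951,32.14778734,43.16724489,85.28424004]
A=lambda f,y=-4.4:toolR(y,f)
F=22
task=[([525,-288,350],A(F)),([562,-291.2,266],A(F)),([562,-291.2,294],A(F)),([480,-285,300],A(F)),([470,-285,400],A(F)),([470,-100,465],A(F)),([560,155,430],A(F,5.6)),([590,155,330],A(F,5.6)),([590,155,265],A(F,5.6)),([550,150,265],A(F,5.6)),([550,150,400],A(F,5.6)),([480,50,465],A(F)),([470,-100,465],A(F)),([470,-285,420],A(F)),([480,-285,300],A(F)),([562,-291.2,294],A(F)),([562,-291.2,266],A(F))]
pre=[([510,-280,350],A(30)),([470,-150,420],A(15)),([420,100,430],A(0)),([380,400,430],A(0,10))]
cands={
'a':pre+[([600,600,350],A(0,10)),([820,300,350],A(0,0)),([820,0,400],A(0,0)),([620,0,420],A(0,-4.4)),([500,-220,420],A(F))],
'd':pre+[([700,500,350],A(0,10)),([850,0,400],A(0,0)),([600,0,420],A(5,-4.4)),([500,-220,420],A(F))],
'e':pre+[([600,600,350],A(0,30)),([820,300,350],A(0,30)),([820,0,400],A(0,30)),([620,0,420],A(0,10)),([500,-220,420],A(F))],
'f':pre+[([600,600,350],A(0,10)),([820,300,350],A(0,0)),([820,0,400],A(0,0)),([620,0,420],A(0,-4.4)),([500,350,350],A(0,0)),([600,600,350],A(0,10)),([820,300,350],A(0,0)),([820,0,400],A(0,0)),([620,0,420],A(0,-4.4)),([500,-220,420],A(F))],
}
if __name__=='__main__':
  for k,v in cands.items():
    print(k)
    for i,o in enumerate(path(q8,v+task,n=12)): print(i-len(v),(v+task)[i][0],o[0],float(o[1]))
E
python3 t2.py
```

```text
a
-9 [510, -280, 350] [-56.1, -27.8, 66.4, 110.5, 25.8, 52.5, 89.3] 0.6
-8 [470, -150, 420] [-56.1, -18.6, 53.4, 100.3, 17.6, 76.4, 81.3] 0.0
-7 [420, 100, 430] [-62.2, -5.2, 40.0, 94.0, 4.4, 90.8, 63.3] 0.0
-6 [380, 400, 430] [-73.4, 10.3, 27.7, 80.9, -4.3, 91.1, 54.2] 0.0
-5 [600, 600, 350] [-56.3, 46.8, 25.2, 37.2, -18.8, 99.9, 58.7] 0.0
-4 [820, 300, 350] [-29.9, 51.2, 26.7, 29.1, -21.6, 103.6, 72.9] 0.0
-3 [820, 0, 400] [-12.7, 43.7, 28.3, 37.2, -19.9, 103.5, 94.5] 0.0
-2 [620, 0, 420] [-26.9, 19.0, 32.8, 73.1, -9.7, 92.1, 90.2] 0.0
-1 [500, -220, 420] [-21.8, -8.7, 41.0, 100.8, -0.3, 65.7, 106.0] 0.0
0 [525, -288, 350] [-18.6, 2.4, 52.0, 102.2, -14.8, 59.1, 125.0] 0.0
1 [562, -291.2, 266] [-14.0, 12.2, 50.7, 106.0, -27.2, 51.6, 135.3] 0.0
2 [562, -291.2, 294] [-15.4, 10.5, 51.5, 103.7, -24.5, 54.4, 132.4] 0.0
3 [480, -285, 300] [-18.3, -1.5, 52.2, 110.7, -12.4, 53.0, 126.3] 0.0
4 [470, -285, 400] [-18.2, -7.3, 47.9, 101.7, -4.6, 64.7, 117.7] 0.0
5 [470, -100, 465] [-19.9, -16.0, 21.6, 101.9, 6.7, 72.0, 86.9] 0.0
6 [560, 155, 430] [-28.7, -3.0, 5.5, 97.2, 6.4, 65.7, 71.0] 0.0
7 
[... 5578 characters left out ...]
5.6, 65.6, 71.7] 0.0
7 [590, 155, 330] [-20.1, 2.1, -1.4, 104.5, 5.9, 53.1, 71.6] 0.0
8 [590, 155, 265] [-20.1, 4.8, -1.3, 110.1, 6.7, 44.9, 70.5] 0.0
9 [550, 150, 265] [-20.7, 0.6, -1.8, 114.4, 7.2, 44.9, 69.2] 0.0
10 [550, 150, 400] [-20.8, -3.8, -1.7, 101.5, 5.7, 62.1, 71.5] 0.0
11 [480, 50, 465] [-17.0, -13.7, 1.6, 101.6, 7.3, 72.2, 69.3] 0.0
12 [470, -100, 465] [-13.6, -15.3, 17.4, 101.9, 4.4, 71.8, 89.2] 0.0
13 [470, -285, 420] [-10.5, -6.6, 41.3, 99.5, -6.2, 67.3, 118.8] 0.0
14 [480, -285, 300] [-10.3, -1.1, 44.7, 110.7, -13.2, 53.1, 127.0] 0.0
15 [562, -291.2, 294] [-9.3, 9.4, 44.1, 103.7, -22.3, 53.7, 130.6] 0.0
16 [562, -291.2, 266] [-8.3, 11.0, 43.6, 106.0, -24.8, 50.9, 133.2] 0.0
```

```bash
export OMP_NUM_THREADS=1; cat > t3.py <<'E'
from t2 import *
cands={'g':pre+[([520,560,380],A(0,10)),([690,330,380],A(0,0)),([710,80,400],A(0,0)),([600,-20,420],A(5,-4.4)),([500,-220,420],A(F))],
'h':[([510,-280,350],A(30)),([470,-150,420],A(15)),([420,100,430],A(0)),([420,300,430],A(0,0)),([640,400,380],A(0,0)),([710,80,400],A(0,0)),([600,-20,420],A(5,-4.4)),([500,-220,420],A(F))]}
for k,v in cands.items():
    print(k)
    for i,o in enumerate(path(q8,v+task,n=12)): print(i-len(v),(v+task)[i][0],o[0],float(o[1]))
E
python3 t3.py
```

```text
g
-9 [510, -280, 350] [-56.1, -27.8, 66.4, 110.5, 25.8, 52.5, 89.3] 0.6
-8 [470, -150, 420] [-56.1, -18.6, 53.4, 100.3, 17.6, 76.4, 81.3] 0.0
-7 [420, 100, 430] [-62.2, -5.2, 40.0, 94.0, 4.4, 90.8, 63.3] 0.0
-6 [380, 400, 430] [-73.4, 10.3, 27.7, 80.9, -4.3, 91.1, 54.2] 0.0
-5 [520, 560, 380] [-63.2, 35.4, 26.3, 53.5, -15.1, 95.3, 57.9] 0.0
-4 [690, 330, 380] [-43.3, 36.1, 30.1, 53.4, -17.3, 95.7, 70.7] 0.0
-3 [710, 80, 400] [-28.1, 30.3, 32.9, 60.5, -15.8, 94.7, 90.5] 0.0
-2 [600, -20, 420] [-31.9, 13.0, 37.2, 80.6, -7.5, 85.2, 90.6] 0.0
-1 [500, -220, 420] [-26.6, -9.6, 44.6, 100.8, 1.3, 65.7, 104.4] 0.0
0 [525, -288, 350] [-24.1, 2.6, 57.7, 102.2, -15.2, 59.2, 125.3] 0.0
1 [562, -291.2, 266] [-17.9, 13.2, 55.6, 105.9, -29.2, 52.4, 137.0] 0.0
2 [562, -291.2, 294] [-19.5, 11.5, 56.6, 103.7, -26.3, 55.0, 134.0] 0.0
3 [480, -285, 300] [-24.0, -1.9, 57.6, 110.7, -11.6, 52.9, 125.6] 0.0
4 [470, -285, 400] [-23.4, -8.4, 51.8, 101.7, -2.9, 64.6, 116.0] 0.0
5 [470, -100, 465] [-23.5, -16.5, 24.0, 101.9, 8.0, 72.2, 85.5] 0.0
6 [560, 155, 430] [-32.2, -3.0, 8.7, 97.2, 6.8, 65.7, 70.7] 0.0
7 
[... 1695 characters left out ...]
65.7, 70.5] 0.0
7 [590, 155, 330] [-33.4, 2.2, 12.1, 104.5, 5.5, 53.1, 72.0] 0.0
8 [590, 155, 265] [-33.1, 4.9, 12.3, 110.1, 5.2, 44.8, 71.8] 0.0
9 [550, 150, 265] [-34.1, 0.6, 11.6, 114.4, 7.4, 45.0, 68.9] 0.0
10 [550, 150, 400] [-34.6, -3.9, 11.0, 101.5, 7.4, 62.2, 70.0] 0.0
11 [480, 50, 465] [-31.3, -14.2, 11.8, 101.6, 11.6, 72.9, 64.9] 0.0
12 [470, -100, 465] [-28.4, -17.3, 27.1, 101.9, 10.0, 72.5, 83.5] 0.0
13 [470, -285, 420] [-30.6, -10.7, 56.0, 99.5, 0.8, 67.0, 112.2] 0.0
14 [480, -285, 300] [-34.3, -3.3, 66.6, 110.7, -9.4, 52.6, 123.4] 0.0
15 [562, -291.2, 294] [-26.2, 14.2, 65.9, 103.7, -30.6, 56.6, 137.6] 0.0
16 [562, -291.2, 266] [-24.0, 15.8, 64.2, 105.9, -33.5, 54.1, 140.6] 0.0
```

Emit:
arm_command(
  motion=[
    [-0.03,0.002,0.05,0,0,0,0.5],
    [-0.07,0.005,0.12,0,0,0,0.5],
    [-0.1075,0.008,0.187,0,0,0,0.5],
    [-0.14,0.05,0.25,0,0.01,0,0.5],
    [-0.17,0.12,0.31,0,0.03,0,0.5],
    [-0.2,0.2,0.36,0,0.05,0,0.5],
    [-0.22,0.28,0.385,0,0.07,0,0.5],
    [-0.23,0.353,0.385,0,0.083,0,0.5],
  ],
)

```text
time: 10.07
ee_pos: [464.1, -144.4, 426.4]
eef_rot: [[-0.963, 0.07, 0.259], [0.062, 0.997, -0.04], [-0.261, -0.023, -0.965]]
contact_force: [0.7, 0.3, -0.3]
width: 43.2
```

```bash
python3 - <<'E'
from h import *
s=r.read_state();print(s['joints'],s['ee_pos'],s['eef_rot'].tolist())
c=[470,-150,420]
print(share(c,toolR(-4.4,15),[420,100,430],toolR(-4.4,0)),share(c,toolR(-4.4,15),[380,240,430],toolR(2,0)))
E
```

```text
[-51.82845258 -19.96563699  47.60862774 102.24353862  18.4676345
  76.77575879  80.1581675 ] [ 464.05400573 -144.39479033  426.42422184] [[-0.9634025730745364, 0.06990176959782246, 0.25878412779854887], [0.061518196858857586, 0.9972894642948882, -0.04036379394519538], [-0.2609041848046857, -0.022966650027992693, -0.9650914668247222]]
[-0.125  0.625  0.025  0.006  0.083 -0.   ] [-0.225  0.975  0.025  0.002  0.083  0.035]
```

Emit:
arm_command(
  motion=[
    [-0.015,0.1,0.01,0,0.01,0,0.5],
    [-0.03,0.22,0.01,0,0.02,0,0.5],
    [-0.05,0.34,0.01,0,0.035,0,0.5],
    [-0.07,0.46,0.01,0,0.05,0,0.5],
    [-0.09,0.58,0.01,0,0.065,0,0.5],
    [-0.12,0.7,0.01,0,0.075,0.01,0.5],
    [-0.15,0.82,0.01,0,0.083,0.02,0.5],
    [-0.18,0.92,0.01,0,0.083,0.03,0.5],
    [-0.2,0.99,0.01,0,0.083,0.04,0.5],
  ],
)

```text
time: 11.2
ee_pos: [382.9, 252.7, 428.5]
eef_rot: [[-0.998, -0.066, 0.004], [-0.066, 0.998, -0.024], [-0.002, -0.024, -1.0]]
contact_force: [0.3, 0.9, -0.4]
width: 42.8
```

```bash
python3 - <<'E'
from h import *
s=r.read_state();print(s['joints'],s['ee_pos'],s['eef_rot'].tolist())
E
```

```text
[-64.48890037  -2.67922363  23.80202514  93.8824462    2.24728774
  89.29239356  53.01366738] [382.91636937 252.66679507 428.53158177] [[-0.9978292290321401, -0.06574933978174012, 0.00372209717628569], [-0.06581923897484782, 0.9975512927724454, -0.023648384063070838], [-0.002158117210976515, -0.023842034441043478, -0.999713408894677]]
```

Emit:
arm_command(
  motion=[
    [0,0.1,0,0,0,0,0.5],
    [0,0.22,0,0,0,0,0.5],
    [0,0.34,0,0,0,0.01,0.5],
    [0.05,0.45,-0.02,0,0,0.02,0.5],
    [0.13,0.55,-0.05,0,0,0.02,0.5],
    [0.22,0.65,-0.08,0,0,0.02,0.5],
    [0.29,0.73,-0.11,0,0,0.02,0.5],
    [0.34,0.77,-0.12,0,0,0.02,0.5],
    [0.42,0.72,-0.12,0,0,0,0.5],
    [0.52,0.63,-0.12,0,0,-0.01,0.5],
  ],
)

```text
time: 12.45
ee_pos: [591.6, 504.1, 379.2]
eef_rot: [[-0.999, -0.034, 0.002], [-0.034, 0.999, -0.023], [-0.001, -0.023, -1.0]]
contact_force: [0.4, -1.1, 0.1]
width: 42.7
```

```bash
python3 - <<'E'
from h import *
s=r.read_state();print(s['joints'],s['ee_pos'],s['eef_rot'].tolist())
E
```

```text
[-53.92695099  37.04208221  21.63454614  50.46431655 -11.73892775
  95.10091932  54.70069386] [591.59224434 504.07940289 379.17654934] [[-0.9994109284079047, -0.03427110239743762, 0.0018132069143375381], [-0.0343041363373055, 0.9991384453235848, -0.02335793883290059], [-0.0010111424239057844, -0.023406379831881454, -0.9997255218179459]]
```

Emit:
arm_command(
  motion=[
    [0.08,-0.1,0,0,0,-0.005,0.5],
    [0.15,-0.21,0,0,0,-0.01,0.5],
    [0.21,-0.33,0,0,0,-0.02,0.5],
    [0.26,-0.46,0.01,0,0,-0.02,0.5],
    [0.29,-0.59,0.02,0,0,-0.03,0.5],
    [0.31,-0.72,0.03,0,0,-0.03,0.5],
    [0.31,-0.86,0.045,0,0,-0.034,0.5],
    [0.29,-0.98,0.055,0,0,-0.034,0.5],
  ],
)

```text
time: 13.45
ee_pos: [708.0, 106.9, 402.6]
eef_rot: [[-0.997, 0.078, 0.001], [0.078, 0.997, -0.025], [-0.003, -0.025, -1.0]]
contact_force: [1.3, 0.0, 1.5]
width: 42.6
```

```bash
python3 - <<'E'
from h import *
s=r.read_state();print(s['joints'],s['ee_pos'],s['eef_rot'].tolist())
c=[591.4+.29*400,502.3-.98*400,381.5+22]
R=toolR(-2.5,0)
for x,f in (([600,-20,430],5),([540,-130,435],14),([500,-220,420],22),([525,-288,350],22)): print(share(c,s['eef_rot'],x,toolR(-4.4,f)))
E
```

```text
[-27.59586646  29.04456502  26.46713666  61.08251653 -11.08440807
  92.49032546  80.98894742] [707.96740485 106.94891173 402.6032014 ] [[-0.9969711331207708, 0.07776777549512873, 0.0008560481442842328], [0.07772264959792918, 0.9966658942620448, -0.02482508719654547], [-0.0027837857970024085, -0.024683360982204697, -0.9996914435100757]]
[-0.268 -0.326  0.066  0.006 -0.027  0.001]
[-0.418 -0.601  0.079  0.002 -0.077  0.001]
[-0.518 -0.826  0.041 -0.002 -0.122  0.002]
[-0.456 -0.996 -0.134 -0.002 -0.122  0.002]
```

Emit:
arm_command(
  motion=[
    [-0.11,-0.025,0.025,0.001,-0.01,0,0.5],
    [-0.22,-0.05,0.05,0.002,-0.02,0,0.5],
    [-0.32,-0.12,0.07,0.003,-0.04,0,0.5],
    [-0.42,-0.21,0.08,0.003,-0.055,0,0.5],
    [-0.46,-0.32,0.08,0.003,-0.07,0.001,0.5],
    [-0.48,-0.44,0.08,0.002,-0.085,0.001,0.5],
    [-0.5,-0.57,0.08,0,-0.1,0.002,0.5],
    [-0.51,-0.7,0.06,-0.001,-0.115,0.002,0.5],
    [-0.518,-0.826,0.041,-0.002,-0.122,0.002,0.5],
  ],
)

```text
time: 14.58
ee_pos: [499.1, -222.6, 419.4]
eef_rot: [[-0.923, 0.075, 0.377], [0.069, 0.997, -0.028], [-0.378, -0.0, -0.926]]
contact_force: [1.2, -1.1, -0.1]
width: 43.0
```

```bash
python3 - <<'E'
from h import *
s=r.read_state();print(s['joints'],s['ee_pos'],s['eef_rot'].tolist())
c=[500.2,-220.1,419.9]
R=toolR(-4.4,22);tz=R[:,2]
G=np.array([557.5,-290.9,274]);tc=G+9*tz;print(tc)
for x in (tc-80*tz,tc): print(share(c,s['eef_rot'],x,R))
E
```

```text
[-29.35632022 -10.66626914  45.73405125 101.60622012   3.03919309
  64.16573212 102.23892456] [ 499.13110194 -222.63032711  419.44845995] [[-0.9232918499527022, 0.07503749915805005, 0.37669819953249367], [0.06942203258946884, 0.9971807019638269, -0.028482082474358836], [-0.3777733992780112, -0.00014611993391716504, -0.9258980707652984]]
[ 560.86152281 -291.15865508  265.65534531]
[ 0.077 -0.172 -0.2    0.     0.001 -0.001]
[ 0.152 -0.178 -0.386  0.     0.001 -0.001]
```

Standoff in front of the hook, then a quick look.

Emit:
arm_command(
  motion=[
    [0.02,-0.05,-0.05,0,0,0,0.5],
    [0.04,-0.1,-0.1,0,0,0,0.5],
    [0.06,-0.14,-0.15,0,0.001,-0.001,0.5],
    [0.077,-0.172,-0.2,0,0.001,-0.001,0.5],
    [0.077,-0.172,-0.2,0,0.001,-0.001,0.5],
  ],
)

```text
time: 15.2
ee_pos: [530.0, -289.7, 337.6]
eef_rot: [[-0.927, 0.08, 0.367], [0.073, 0.997, -0.031], [-0.369, -0.002, -0.929]]
contact_force: [-0.0, -0.3, 1.5]
width: 42.8
```

```bash
python3 - <<'E'
from h import *
c=shot('wrist','wrist9')
s=r.read_state();print(s['joints'],s['ee_pos'],s['eef_rot'].tolist())
w=c
g=cv2.cvtColor(w['img'],cv2.COLOR_RGB2GRAY).astype(int)
for row in (200,225,250,270): 
    l=g[row,295:345]; i=np.where(l<105)[0]+295; print(row,i.min(),i.max(),i.mean())
E
```

```text
[-26.95602101   4.98632299  60.7947132  103.046362   -17.48804281
  56.20067022 125.9564293 ] [ 530.48236847 -289.3372287   338.83405158] [[-0.9258244725748153, 0.07858081855067627, 0.3696946049612714], [0.07232559659409284, 0.9969062056641294, -0.030773774316081828], [-0.3709690742620917, -0.0017527305138814446, -0.9286435666480828]]
200 316 324 320.0
225 314 326 320.0
250 313 327 320.0
270 314 326 320.0
```

View pics/wrist9.png

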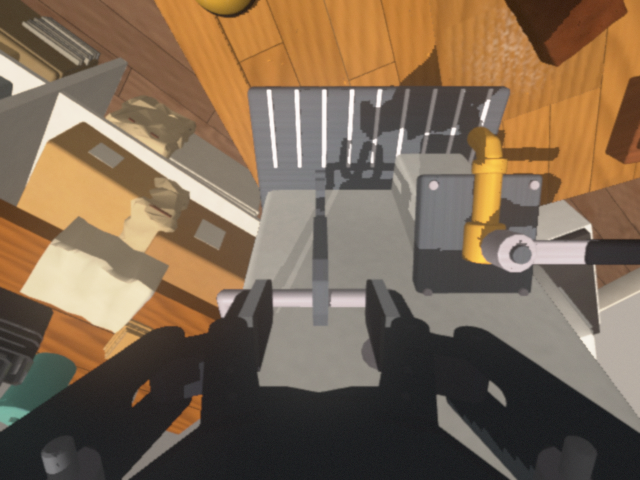

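Emit:
arm_command(
  motion=[
    [0.015,-0.001,-0.037,0,0,0,0.5],
    [0.03,-0.002,-0.074,0,0,0,0.5],
    [0.045,-0.003,-0.112,0,0,0,0.5],
    [0.06,-0.004,-0.15,0,0,0,0.5],
    [0.07,-0.005,-0.175,0,0,0,0.5],
    [0.075,-0.006,-0.186,0,0,0,0.5],
    [0.075,-0.006,-0.186,0,0,0,0.5],
  ],
)

```text
time: 16.12
ee_pos: [561.2, -291.1, 265.3]
eef_rot: [[-0.925, 0.077, 0.372], [0.071, 0.997, -0.029], [-0.373, -0.001, -0.928]]
contact_force: [-0.3, -0.2, 0.4]
width: 42.8
```

```bash
python3 - <<'E'
from h import *
for n in ['scene','wrist']: c=shot(n,n+'10')
s=r.read_state();print(s['joints'],s['ee_pos'],s['contact_force'],s['width'])
c=load('scene10');a=c['img'][:,:,::-1].copy()
cv2.imwrite('pics/s10a.png',cv2.resize(a[185:290,365:505],(800,600),interpolation=cv2.INTER_CUBIC))
E
```

```text
[-19.81824314  14.28867458  56.83597073 106.13426971 -30.07932104
  49.89398904 136.18756123] [ 561.14600038 -291.40500513  265.6374101 ] [-0.79493917  0.79100111  0.96774868] 43.02866613325891
```

View pics/s10a.png

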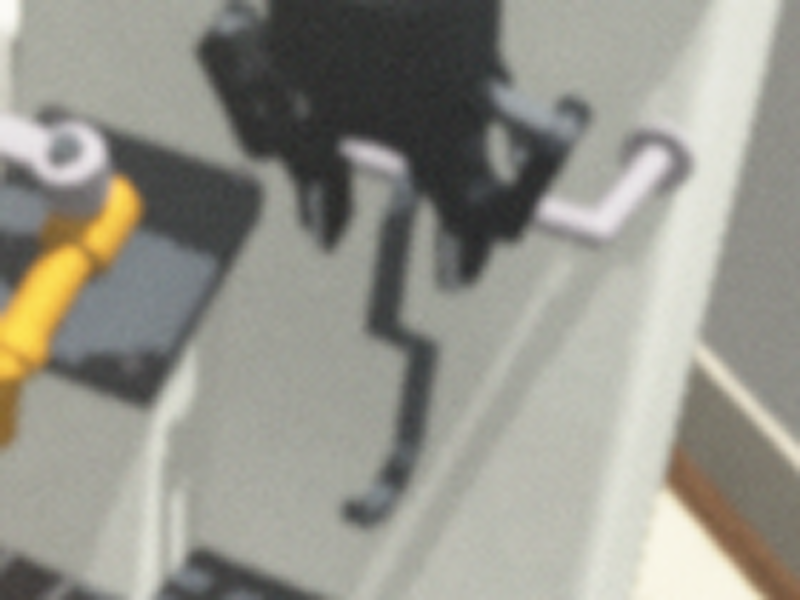

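View pics/wrist10.png

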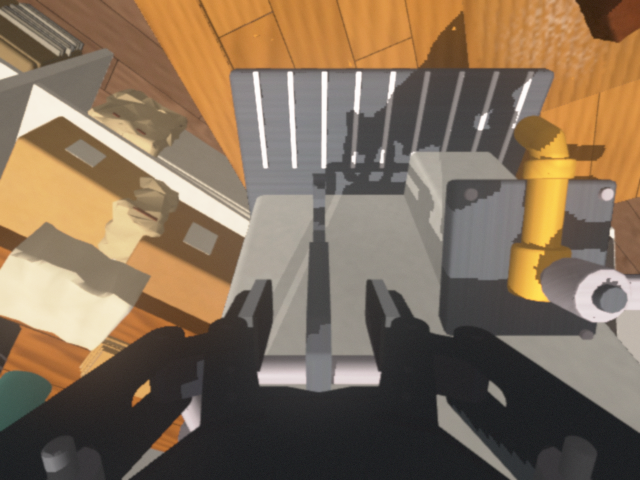

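Emit:
arm_command(
  motion=[
    [0,0,0,0,0,0,0.3],
    [0,0,0,0,0,0,0.2],
    [0,0,0,0,0,0,0],
    [0,0,0,0,0,0,0],
    [0,0,0,0,0,0,0],
    [0,0,0,0,0,0,0],
  ],
)

```text
time: 16.98
ee_pos: [561.1, -291.2, 265.1]
eef_rot: [[-0.925, 0.077, 0.372], [0.071, 0.997, -0.03], [-0.373, -0.001, -0.928]]
contact_force: [-0.8, 0.2, 2.5]
width: 8.9
```

```bash
python3 - <<'E'
from h import *
for n in ['scene','wrist']: c=shot(n,n+'11')
s=r.read_state();print(s['ee_pos'],s['contact_force'],s['width'])
a=load('scene11')['img'][185:290,365:505,::-1];b=load('wrist11')['img'][140:400,190:450,::-1]
cv2.imwrite('pics/m11.png',np.hstack([cv2.resize(a,(440,330),interpolation=cv2.INTER_CUBIC),cv2.resize(b,(330,330),interpolation=cv2.INTER_CUBIC)]))
E
```

```text
[ 561.08564372 -291.26036317  265.13002837] [-1.23330336  1.21357499  2.83022769] 8.328862941173805
```

View pics/m11.png

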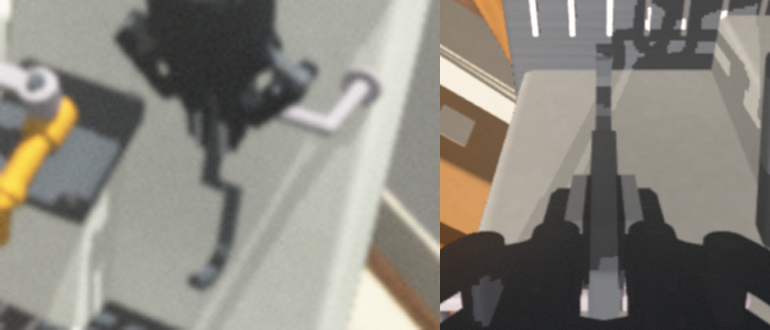

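Emit:
arm_command(
  motion=[
    [0,0,0.015,0,0,0,0],
    [0,0,0.035,0,0,0,0],
    [0,0,0.055,0,0,0,0],
    [0,0,0.067,0,0,0,0],
    [0,0,0.067,0,0,0,0],
  ],
)

```text
time: 17.7
ee_pos: [561.2, -291.2, 292.3]
eef_rot: [[-0.925, 0.077, 0.372], [0.071, 0.997, -0.03], [-0.374, -0.001, -0.928]]
contact_force: [-0.0, -0.1, -0.5]
width: 8.9
```

```bash
python3 - <<'E'
from h import *
for n in ['scene','wrist']: c=shot(n,n+'12')
s=r.read_state();print(s['ee_pos'],s['contact_force'],s['width'])
a=load('scene12')['img'][185:290,365:505,::-1];b=load('wrist12')['img'][140:400,190:450,::-1]
cv2.imwrite('pics/m12.png',np.hstack([cv2.resize(a,(440,330),interpolation=cv2.INTER_CUBIC),cv2.resize(b,(330,330),interpolation=cv2.INTER_CUBIC)]))
E
```

```text
[ 560.88082451 -290.97907058  291.5433003 ] [-0.81900697  0.19950396 -1.15217806] 8.54866064648164
```

View pics/m12.png

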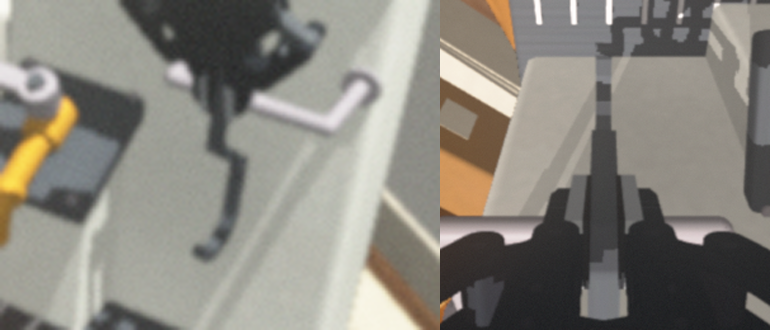

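Emit:
arm_command(
  motion=[
    [-0.02,0.0015,0,0,0,0,0],
    [-0.05,0.004,0,0,0,0,0],
    [-0.08,0.006,0,0,0,0,0],
    [-0.11,0.0085,0,0,0,0,0],
    [-0.14,0.011,0,0,0,0,0],
    [-0.17,0.013,0,0,0,0,0],
    [-0.2,0.015,0,0,0,0,0],
    [-0.225,0.017,0.03,0,0,0,0],
    [-0.24,0.018,0.06,0,0,0,0],
  ],
)

```text
time: 18.92
ee_pos: [463.6, -284.0, 315.6]
eef_rot: [[-0.925, 0.077, 0.372], [0.072, 0.997, -0.028], [-0.373, 0.001, -0.928]]
contact_force: [0.2, -0.2, -1.8]
width: 8.8
```

```bash
python3 - <<'E'
from h import *
for n in ['scene','wrist','top']: c=shot(n,n+'13')
s=r.read_state();print(s['joints'],s['ee_pos'],s['contact_force'],s['width'])
a=load('scene13')['img'][135:315,305:505,::-1];b=load('wrist13')['img'][100:400,170:470,::-1]
cv2.imwrite('pics/m13.png',np.hstack([cv2.resize(a,(440,396),interpolation=cv2.INTER_CUBIC),cv2.resize(b,(350,396),interpolation=cv2.INTER_CUBIC)]))
E
```

```text
[-29.09458591  -7.51241704  57.94193686 111.43770697  -3.64458802
  52.61296083 117.02558877] [ 464.61953549 -284.23421443  316.14663185] [ 0.58509354  0.1531599  -1.03171323] 8.637226318056294
```

View pics/m13.png

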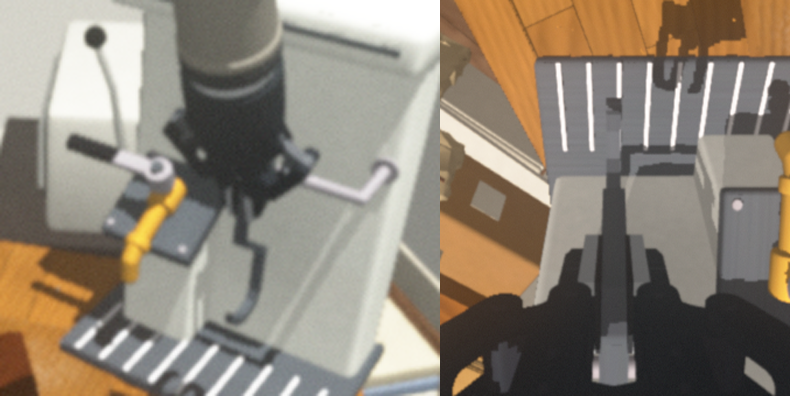

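```bash
python3 - <<'E'
from h import *
a=load('scene13')['img'][200:290,380:450,::-1];b=load('wrist13')['img'][150:310,260:400,::-1]
cv2.imwrite('pics/m13b.png',np.hstack([cv2.resize(a,(420,540),interpolation=cv2.INTER_CUBIC),cv2.resize(b,(370,540),interpolation=cv2.INTER_CUBIC)]))
E
```

```text
(no output)
```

View pics/m13b.png

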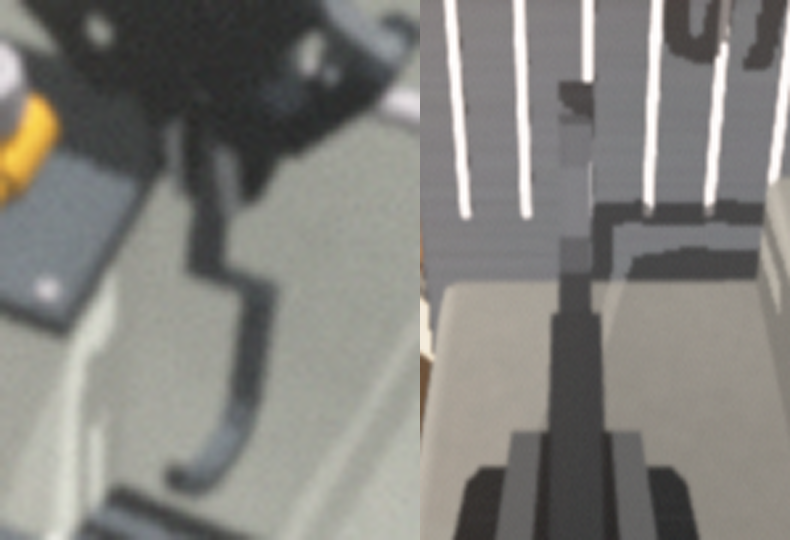

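```bash
python3 - <<'E'
from h import *
s=load('scene13');w=load('wrist13')
tcp=np.array([464.4,-284.2,316.0])
wp=lambda x,y:(260+(x-420)/2.643,150+y/3.375)
sp=lambda x,y:(380+x/6,200+y/6)
for a,b in ((wp(576,115),sp(180,465)),(wp(576,82),sp(178,488))):
    p=tri([(w,a),(s,b)]);print('tip',p,p-tcp, proj(w,[p]),a,proj(s,[p]),b)
# predicted from rail hang: origin rel TCP
O=np.array([583.5,-291.5,216])-np.array([561.1,-291.3,265.1]);print('O rel',O)
for n,(x,z) in dict(tipTop=(-26,-68),tipBot=(-26,-88),kink1=(-30,20),kink2=(30,-20),low=(30,-68)).items():
    p=tcp+O+x*xb+z*zb; print(n,p,np.round(proj(w,[p])[0],1),np.round(proj(s,[p])[0],1), 'scenecrop',np.round((proj(s,[p])[0]-[380,200])*6))
E
```

```text
tip [ 472.35815191 -284.1611203   193.76821993] [ 7.95815191e+00  3.88797027e-02 -1.22231780e+02] [[320.14467802 183.11991429]] (319.0238365493757, 184.07407407407408) [[410.54004565 277.36559015]] (410.0, 277.5)
tip [ 468.61699987 -284.6919081   186.00775959] [   4.21699987   -0.4919081  -129.99224041] [[319.07678459 174.25360811]] (319.0238365493757, 174.2962962962963) [[409.69212868 281.3279426 ]] (409.6666666666667, 281.3333333333333)
O rel [ 22.4  -0.2 -49.1]
tipTop [ 460.87662844 -282.40530527  198.9       ] [321.4 172.5] [407.9 278.2] scenecrop [167. 469.]
tipBot [ 460.87662844 -282.40530527  178.9       ] [321.2 161.1] [406.9 285.7] scenecrop [161. 514.]
kink1 [ 456.88841743 -282.09842916  286.9       ] [322.7 240.9] [411.6 244. ] scenecrop [190. 264.]
kink2 [ 516.71158257 -286.70157084  246.9       ] [321.5 272. ] [422.6 246.3] scenecrop [256. 278.]
low [ 516.71158257 -286.70157084  198.9       ] [321.1 232.9] [419.9 264.6] scenecrop [239. 387.]
```

```bash
python3 - <<'E'
from h import *
def pl(c,uv,p0):
    o,d=ray(c,uv); q=o+d*((p0-o)@yb)/(d@yb); return np.round([(q-p0)@xb,(q-p0)[2]],1)
s6=load('scene6');s13=load('scene13')
S6=lambda x,y:(325+x/5,170+y/5); S13=lambda x,y:(380+x/6,200+y/6)
A=np.array([561.1,-291.3,265.1])-5*yb; B=np.array([464.4,-284.2,316.0])-5*yb
print('before'); 
for n,p in dict(kink1=(527,362),k1r=(552,350),k2=(580,375),lowr=(570,470),tip=(503,520),botr=(530,533)).items(): print(n,pl(s6,S6(*p),A))
print('now')
for n,p in dict(kink1=(190,270),k1r=(222,258),k2=(275,288),lowr=(262,400),tip=(170,473),botr=(205,490)).items(): print(n,pl(s13,S13(*p),B))
E
```

```text
before
kink1 [-19.2 -20.4]
k1r [  9.4 -30.4]
k2 [ 52.9 -68.6]
lowr [  63.  -129.7]
tip [ -17.4 -107.1]
botr [  21.5 -140.5]
now
kink1 [-22.9 -19.9]
k1r [  2.5 -29.7]
k2 [ 54.9 -72.3]
lowr [  59.3 -124.3]
tip [ -16.8 -106.8]
botr [  17.  -137.2]
```

```bash
python3 - <<'E'
from h import *
a=load('scene6')['img'][205:295,415:485,::-1]; b=load('scene13')['img'][200:290,380:450,::-1]
cv2.imwrite('pics/cmp.png',np.hstack([cv2.resize(a,(400,514),interpolation=cv2.INTER_CUBIC),cv2.resize(b,(400,514),interpolation=cv2.INTER_CUBIC)]))
E
```

```text
(no output)
```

View pics/cmp.png

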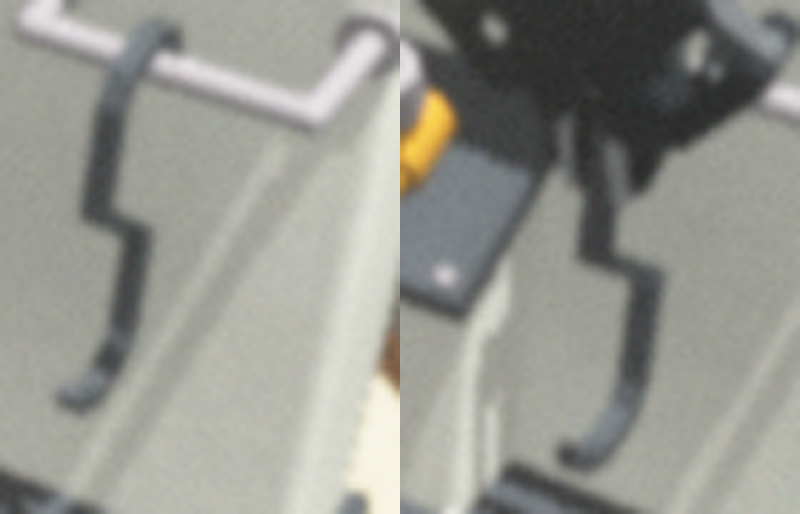

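Emit:
arm_command(
  motion=[
    [0,0,0.08,0,0,0,0],
    [0,0.03,0.18,0,0,0,0],
    [0,0.1,0.28,0,0,0,0],
    [0,0.2,0.33,0,0,0,0],
    [0,0.32,0.33,0,0,0.01,0],
    [0.02,0.44,0.33,0,0,0.02,0],
    [0.05,0.56,0.33,0,0,0.03,0],
    [0.09,0.68,0.33,0,0,0.04,0],
    [0.13,0.8,0.33,0,0,0.05,0],
    [0.17,0.9,0.33,0,0,0.0556,0],
  ],
)

```text
time: 20.32
ee_pos: [533.2, 78.2, 446.3]
eef_rot: [[-0.924, -0.1, 0.369], [-0.093, 0.995, 0.036], [-0.371, -0.001, -0.929]]
contact_force: [1.0, -0.2, -0.4]
width: 9.0
```

```bash
python3 - <<'E'
from h import *
s=r.read_state();print(s['time'],s['joints'],s['ee_pos'],s['width'],s['eef_rot'].tolist())
c=np.array([465+68,-284.1+360,316.3+132]);print(c)
t=np.radians(5.6);xt=np.array([np.cos(t),np.sin(t),0])
H=np.array([576.3,147.6,0])
for x in (H+30*xt+[0,0,380],H+24*xt+[0,0,320],H+24*xt+[0,0,250]): print(x,share(c,s['eef_rot'],x,toolR(5.6,22)))
E
```

```text
20.325 [-34.29569613  -8.14955701  16.57116956  99.35118874   7.25488768
  67.21938401  76.72182525] [533.17129638  78.20018496 446.31293897] 9.035039126340418 [[-0.9239658682234017, -0.09959940065512383, 0.3692790729885949], [-0.09279548250298258, 0.9950272720828581, 0.03619014007135602], [-0.3710472648938603, -0.0008289755640738032, -0.9286136117968009]]
[533.   75.9 448.3]
[606.156822   150.52748699 380.        ] [ 0.183  0.187 -0.171  0.    -0.001 -0.001]
[600.1854576  149.94198959 320.        ] [ 0.168  0.185 -0.321  0.    -0.001 -0.001]
[600.1854576  149.94198959 250.        ] [ 0.168  0.185 -0.496  0.    -0.001 -0.001]
```

Emit:
arm_command(
  motion=[
    [0.03,0.03,-0.03,0,0,0,0],
    [0.07,0.07,-0.07,0,0,0,0],
    [0.11,0.11,-0.12,0,0,0,0],
    [0.15,0.15,-0.18,0,0,0,0],
    [0.17,0.175,-0.24,0,-0.001,-0.001,0],
    [0.172,0.185,-0.29,0,-0.001,-0.001,0],
    [0.172,0.185,-0.321,0,-0.001,-0.001,0],
    [0.172,0.185,-0.321,0,-0.001,-0.001,0],
  ],
)

```text
time: 21.32
ee_pos: [601.2, 148.7, 317.7]
eef_rot: [[-0.924, -0.093, 0.372], [-0.087, 0.996, 0.033], [-0.373, -0.002, -0.928]]
contact_force: [-0.7, -0.2, -0.7]
width: 8.9
```

```bash
python3 - <<'E'
from h import *
for n in ['scene','wrist','top']: c=shot(n,n+'14')
s=r.read_state();print(s['joints'],s['ee_pos'],s['contact_force'],s['width'])
a=load('scene14')['img'][140:300,215:335,::-1];b=load('top14')['img'][190:290,180:300,::-1]
cv2.imwrite('pics/m14.png',np.hstack([cv2.resize(a,(390,520),interpolation=cv2.INTER_CUBIC),cv2.resize(b,(400,520),interpolation=cv2.INTER_CUBIC)]))
E
```

```text
[-35.73169049   4.14485903  15.54456234 103.73994079   5.87096071
  50.95494082  72.10355448] [602.41396018 149.61608559 320.44229982] [-0.22372864  0.21952236 -1.50975486] 8.564560218161795
```

View pics/m14.png

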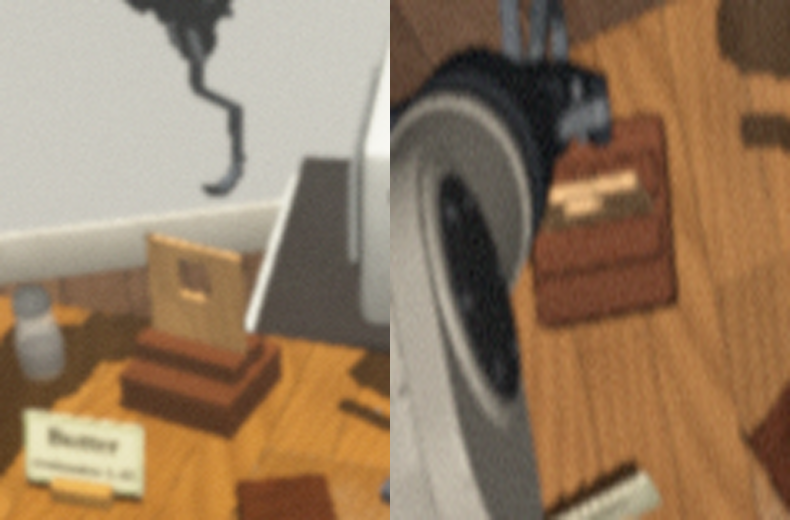

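View pics/wrist14.png

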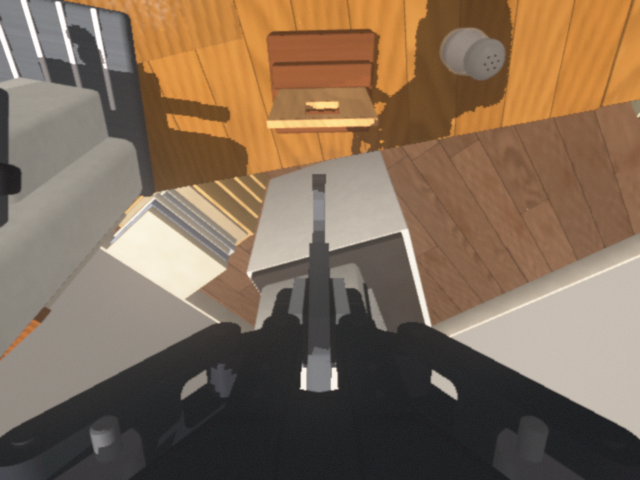

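```bash
python3 - <<'E'
from h import *
w=load('wrist14');s=load('scene14')
b=w['img'][80:220,250:390,::-1]
cv2.imwrite('pics/w14b.png',cv2.resize(b,(580,580),interpolation=cv2.INTER_CUBIC))
tcp=np.array([602.4,149.6,320.4])
print('tag top corners',onz(w,(267,124),155),onz(w,(375,123),155))
for r_,z in ((174.5,-137),(191,-117)): print('tip',onz(w,(319,r_),tcp[2]+z)-tcp)
E
```

```text
tag top corners [581.84373317 104.62506211 155.        ] [572.71115285 192.10084979 155.        ]
tip [   6.27952373    0.18826817 -137.        ]
tip [  10.08105277    0.56533994 -117.        ]
```

View pics/w14b.png

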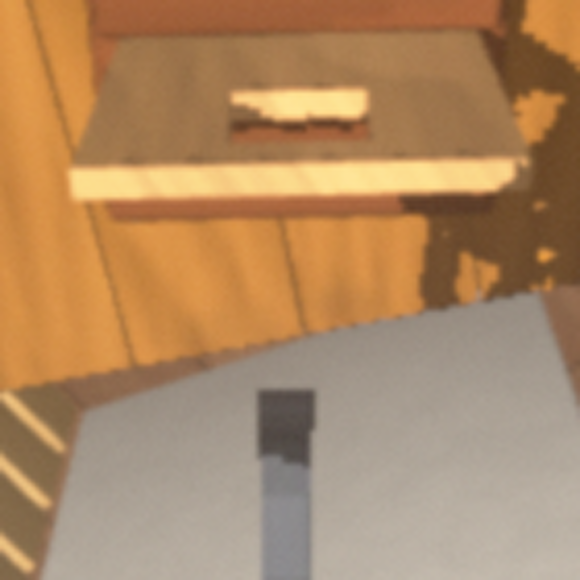

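Emit:
arm_command(
  motion=[
    [-0.003,0.002,-0.03,0,0,0,0],
    [-0.006,0.004,-0.07,0,0,0,0],
    [-0.01,0.005,-0.11,0,0,0,0],
    [-0.01,0.005,-0.145,0,0,0,0],
    [-0.01,0.005,-0.167,0,0,0,0],
    [-0.01,0.005,-0.175,0,0,0,0],
    [-0.01,0.005,-0.175,0,0,0,0],
  ],
)

```text
time: 22.35
ee_pos: [598.0, 152.1, 249.4]
eef_rot: [[-0.922, -0.094, 0.374], [-0.088, 0.996, 0.034], [-0.376, -0.001, -0.927]]
contact_force: [-0.1, -0.8, -0.1]
width: 8.7
```

```bash
python3 - <<'E'
from h import *
for n in ['scene','wrist']: c=shot(n,n+'15')
s=r.read_state();print(s['joints'],s['ee_pos'],s['contact_force'],s['width'])
a=load('scene15')['img'][165:285,225:315,::-1];b=load('wrist15')['img'][60:240,250:390,::-1]
cv2.imwrite('pics/m15.png',np.hstack([cv2.resize(a,(390,520),interpolation=cv2.INTER_CUBIC),cv2.resize(b,(404,520),interpolation=cv2.INTER_CUBIC)]))
E
```

```text
[-35.64017079   6.99304503  15.38607104 109.85970906   5.81138909
  42.14991404  71.13532184] [598.2679122  152.22045721 249.99553687] [-1.10412283 -0.42185899 -0.50316711] 8.50391271680571
```

View pics/m15.png

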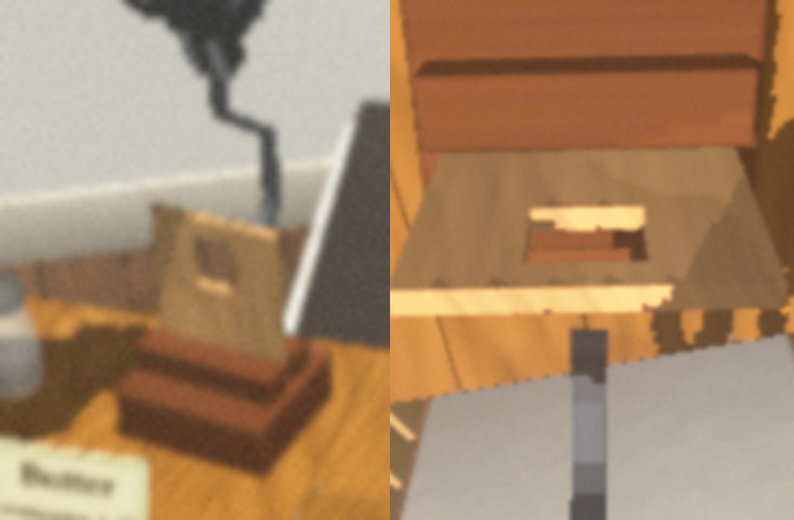

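Emit:
arm_command(
  motion=[
    [-0.012,-0.001,0,0,0,0,0],
    [-0.025,-0.0025,0,0,0,0,0],
    [-0.038,-0.004,0,0,0,0,0],
    [-0.051,-0.005,0,0,0,0,0],
    [-0.064,-0.006,0,0,0,0,0],
    [-0.075,-0.007,0,0,0,0,0],
    [-0.075,-0.007,0,0,0,0,0],
  ],
)

```text
time: 23.32
ee_pos: [567.5, 149.3, 249.3]
eef_rot: [[-0.923, -0.095, 0.374], [-0.088, 0.996, 0.035], [-0.376, -0.001, -0.927]]
contact_force: [0.3, -1.0, -1.3]
width: 8.9
```

```bash
python3 - <<'E'
from h import *
for n in ['scene','wrist']: c=shot(n,n+'16')
s=r.read_state();print(s['ee_pos'],s['contact_force'],s['width'])
a=load('scene16')['img'][165:285,225:315,::-1];b=load('wrist16')['img'][60:240,250:390,::-1]
cv2.imwrite('pics/m16.png',np.hstack([cv2.resize(a,(390,520),interpolation=cv2.INTER_CUBIC),cv2.resize(b,(404,520),interpolation=cv2.INTER_CUBIC)]))
E
```

```text
[567.92468707 149.33520703 249.4324204 ] [ 0.19714447  0.03315121 -1.75818442] 8.523331373530535
```

View pics/m16.png

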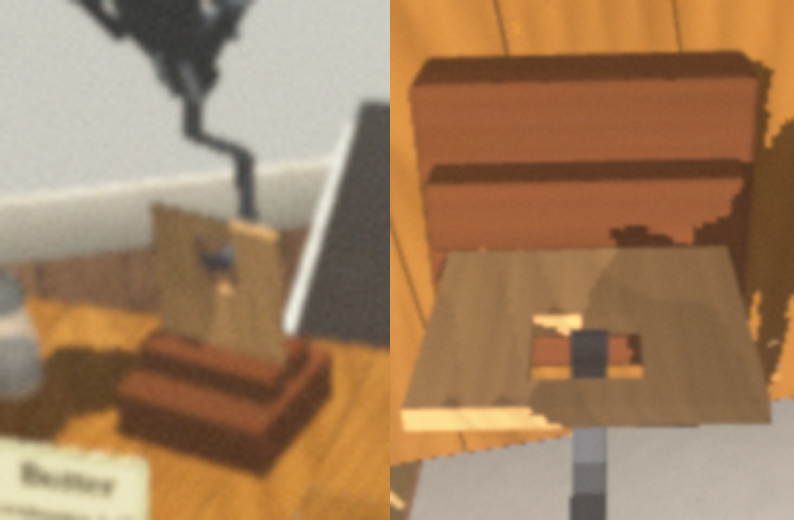

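Emit:
arm_command(
  motion=[
    [-0.012,-0.001,0,0,0,0,0],
    [-0.025,-0.0025,0,0,0,0,0],
    [-0.038,-0.004,0,0,0,0,0],
    [-0.05,-0.005,0,0,0,0,0],
    [-0.056,-0.0055,0,0,0,0,0],
    [-0.056,-0.0055,0,0,0,0,0],
  ],
)

```text
time: 24.18
ee_pos: [545.3, 147.1, 249.4]
eef_rot: [[-0.922, -0.095, 0.374], [-0.088, 0.996, 0.035], [-0.376, -0.001, -0.927]]
contact_force: [0.1, 0.2, -1.8]
width: 8.8
```

```bash
python3 - <<'E'
from h import *
for n in ['scene','wrist']: c=shot(n,n+'17')
s=r.read_state();print(s['ee_pos'],s['contact_force'],s['width'])
a=load('scene17')['img'][165:285,225:315,::-1];b=load('wrist17')['img'][100:280,250:390,::-1]
cv2.imwrite('pics/m17.png',np.hstack([cv2.resize(a,(390,520),interpolation=cv2.INTER_CUBIC),cv2.resize(b,(404,520),interpolation=cv2.INTER_CUBIC)]))
E
```

```text
[545.53331711 147.1284434  249.41073424] [-0.83136446  0.26451397 -0.5923605 ] 8.857156425888679
```

View pics/m17.png

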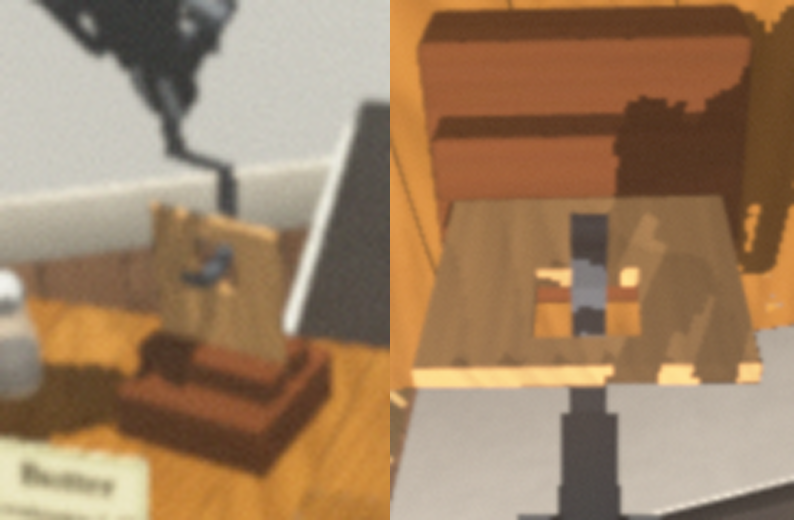

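Emit:
arm_command(
  motion=[
    [0,0,0.015,0,0,0,0],
    [0,0,0.03,0,0,0,0],
    [0,0,0.045,0,0,0,0],
    [0,0,0.055,0,0,0,0],
    [0,0,0.065,0,0,0,0],
    [0,0,0.075,0,0,0,0],
    [0,0,0.085,0,0,0,0],
    [0,0,0.095,0,0,0,0],
    [0,0,0.095,0,0,0,0],
  ],
)

```text
time: 25.4
ee_pos: [545.6, 147.2, 287.8]
eef_rot: [[-0.922, -0.095, 0.375], [-0.088, 0.996, 0.035], [-0.376, -0.001, -0.926]]
contact_force: [-0.4, 0.1, -1.3]
width: 8.5
```

```bash
python3 - <<'E'
from h import *
for n in ['scene','wrist']: c=shot(n,n+'18')
s=r.read_state();print(s['ee_pos'],s['contact_force'],s['width'])
a=load('scene18')['img'][165:285,225:315,::-1];b=load('wrist18')['img'][100:280,250:390,::-1]
cv2.imwrite('pics/m18.png',np.hstack([cv2.resize(a,(390,520),interpolation=cv2.INTER_CUBIC),cv2.resize(b,(404,520),interpolation=cv2.INTER_CUBIC)]))
E
```

```text
[545.3246837  147.04624094 287.24806853] [-0.81115929 -0.07687099 -0.81686765] 9.134801773120952
```

View pics/m18.png

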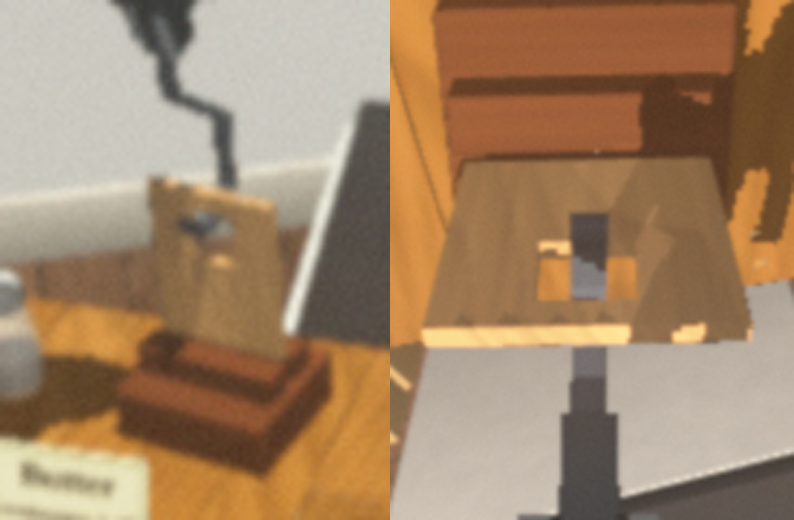

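Emit:
arm_command(
  motion=[
    [0,0,0.012,0,0,0,0],
    [0,0,0.025,0,0,0,0],
    [0,0,0.04,0,0,0,0],
    [0,0,0.055,0,0,0,0],
    [0,0,0.07,0,0,0,0],
    [0,0,0.085,0,0,0,0],
    [0,0,0.1,0,0,0,0],
    [0,0,0.11,0,0,0,0],
    [0,0,0.11,0,0,0,0],
    [0,0,0.11,0,0,0,0],
  ],
)

```text
time: 26.75
ee_pos: [545.2, 147.0, 331.0]
eef_rot: [[-0.923, -0.094, 0.374], [-0.088, 0.996, 0.034], [-0.375, -0.001, -0.927]]
contact_force: [0.6, 0.9, -1.6]
width: 8.6
```

```bash
python3 - <<'E'
from h import *
for n in ['scene','wrist']: c=shot(n,n+'19')
s=r.read_state();print(s['joints'],s['ee_pos'],s['contact_force'],s['width'])
a=load('scene19')['img'][145:285,225:330,::-1];b=load('wrist19')['img'][100:280,250:390,::-1]
cv2.imwrite('pics/m19.png',np.hstack([cv2.resize(a,(390,520),interpolation=cv2.INTER_CUBIC),cv2.resize(b,(404,520),interpolation=cv2.INTER_CUBIC)]))
E
```

```text
[-38.05698376  -2.54653011  14.08601945 108.83355238   9.41961082
  53.01667903  67.26123159] [545.22251122 147.00960796 330.95625396] [ 0.02171846 -0.4253066  -2.2617091 ] 8.72537007708407
```

View pics/m19.png

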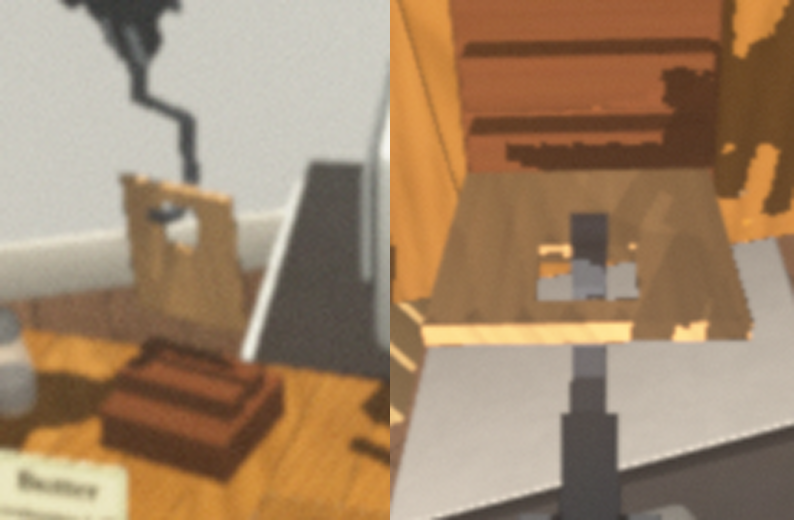

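Emit:
arm_command(
  motion=[
    [0,0,0.015,0,0,0,0],
    [0,0,0.045,0,0,0,0],
    [-0.005,-0.002,0.085,0,0,0,0],
    [-0.015,-0.01,0.13,0,0,0,0],
    [-0.03,-0.025,0.175,0,0,0,0],
    [-0.05,-0.05,0.22,0,0,0,0],
    [-0.07,-0.085,0.26,0,0,-0.003,0],
    [-0.09,-0.13,0.295,0,0,-0.006,0],
    [-0.11,-0.18,0.32,0,0,-0.01,0],
    [-0.125,-0.235,0.335,0,0,-0.014,0],
  ],
)

```text
time: 28.1
ee_pos: [495.0, 51.5, 466.1]
eef_rot: [[-0.925, -0.05, 0.376], [-0.046, 0.999, 0.018], [-0.376, -0.001, -0.926]]
contact_force: [0.1, -0.6, -1.4]
width: 8.8
```

Emit:
arm_command(
  motion=[
    [-0.012,-0.06,0.005,0,0,-0.004,0],
    [-0.022,-0.12,0.005,0,0,-0.008,0],
    [-0.032,-0.18,0.005,0,0,-0.012,0],
    [-0.04,-0.24,0.005,0,0,-0.016,0],
    [-0.046,-0.3,0.005,0,0,-0.02,0],
    [-0.05,-0.36,0.005,0,0,-0.025,0],
    [-0.054,-0.42,0.005,0,0,-0.03,0],
    [-0.058,-0.48,0.005,0,0,-0.034,0],
    [-0.06,-0.54,0.005,0,0,-0.038,0],
    [-0.06,-0.6,0.005,0,0,-0.0416,0],
  ],
)

```text
time: 29.35
ee_pos: [471.2, -188.7, 467.3]
eef_rot: [[-0.924, 0.081, 0.374], [0.075, 0.997, -0.032], [-0.376, -0.002, -0.927]]
contact_force: [-0.0, 0.5, -1.8]
width: 8.8
```

```bash
python3 - <<'E'
from h import *
for n in ['scene','wrist']: c=shot(n,n+'20')
s=r.read_state();print(s['time'],s['joints'],s['ee_pos'],s['contact_force'],s['width'],s['eef_rot'].tolist())
a=load('scene20')['img'][95:305,285:495,::-1];b=load('wrist20')['img'][100:280,250:390,::-1]
cv2.imwrite('pics/m20.png',np.hstack([cv2.resize(a,(390,390),interpolation=cv2.INTER_CUBIC),cv2.resize(b,(404,390),interpolation=cv2.INTER_CUBIC)]))
c=[545.4-50-24,146.9-94-240,331.9+134+2];print(c,share(c,s['eef_rot'],c,toolR(-4.4,22)))
E
```

```text
29.45 [-29.6435652  -16.54599401  38.09564064  99.71511739   9.0661203
  71.32661371  93.12058883] [ 470.67783889 -190.92546732  467.45749444] [-0.62708961  0.1744654  -1.05595994] 8.795648118966787 [[-0.9232271822583695, 0.08598168039796003, 0.3745113090084391], [0.07899417988871289, 0.9962950814312825, -0.034000444990380574], [-0.3760471905000504, -0.001805921309829717, -0.9265987530561659]]
[471.4, -187.1, 467.9] [0.    0.    0.    0.001 0.    0.003]
```

View pics/m20.png

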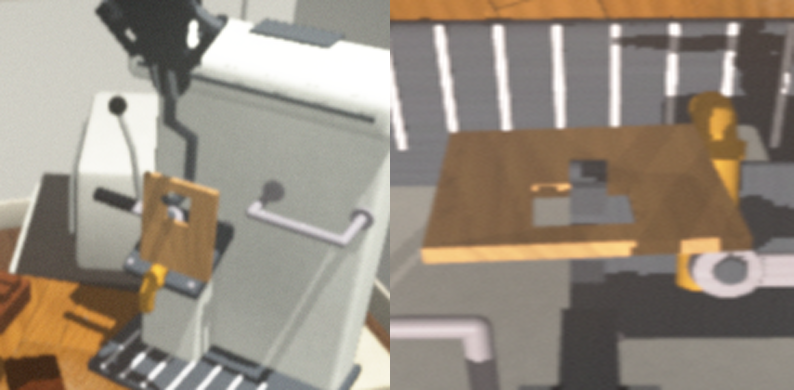

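Emit:
arm_command(
  motion=[
    [-0.003,-0.04,0,0,0,0,0],
    [-0.006,-0.09,-0.01,0,0,0.001,0],
    [-0.009,-0.14,-0.03,0,0,0.002,0],
    [-0.012,-0.185,-0.06,0,0,0.003,0],
    [-0.0135,-0.22,-0.1,0,0,0.003,0],
    [-0.0135,-0.242,-0.15,0,0,0.003,0],
    [-0.0135,-0.242,-0.2,0,0,0.003,0],
    [-0.0135,-0.242,-0.25,0,0,0.003,0],
    [-0.0135,-0.242,-0.3,0,0,0.003,0],
    [-0.0135,-0.242,-0.345,0,0,0.003,0],
  ],
)

```text
time: 30.7
ee_pos: [466.2, -282.9, 328.6]
eef_rot: [[-0.925, 0.069, 0.375], [0.064, 0.998, -0.027], [-0.376, -0.001, -0.927]]
contact_force: [0.4, -0.7, -0.9]
width: 8.8
```

Emit:
arm_command(
  motion=[
    [0,0,-0.03,0,0,0,0],
    [0,0,-0.055,0,0,0,0],
    [0,0,-0.073,0,0,0,0],
    [0,0,-0.083,0,0,0,0],
    [0,0,-0.085,0,0,0,0],
    [0,0,-0.085,0,0,0,0],
  ],
)

```text
time: 31.45
ee_pos: [466.2, -283.9, 295.6]
eef_rot: [[-0.924, 0.071, 0.375], [0.065, 0.997, -0.028], [-0.376, -0.001, -0.927]]
contact_force: [-0.4, -0.1, -1.7]
width: 8.7
```

```bash
python3 - <<'E'
from h import *
for n in ['scene','wrist','top']: c=shot(n,n+'21')
s=r.read_state();print(s['time'],s['joints'],s['ee_pos'],s['contact_force'],s['width'],s['eef_rot'].tolist())
a=load('scene21')['img'][135:315,305:505,::-1];b=load('wrist21')['img'][120:400,190:450,::-1]
cv2.imwrite('pics/m21.png',np.hstack([cv2.resize(a,(430,390),interpolation=cv2.INTER_CUBIC),cv2.resize(b,(362,390),interpolation=cv2.INTER_CUBIC)]))
E
```

```text
31.6 [-36.09331513  -7.54567637  64.90207472 113.27653139  -3.31331513
  49.92703175 117.47849568] [ 466.20718455 -283.76697866  295.62449123] [-0.10535366  0.44282309 -2.3793295 ] 8.870571285667477 [[-0.9242192824199198, 0.07058034667761826, 0.3752827369678435], [0.06496764219286005, 0.9975054547179332, -0.02760567470412451], [-0.37629499527778587, -0.0011324622892796873, -0.9264992142781637]]
```

View pics/m21.png

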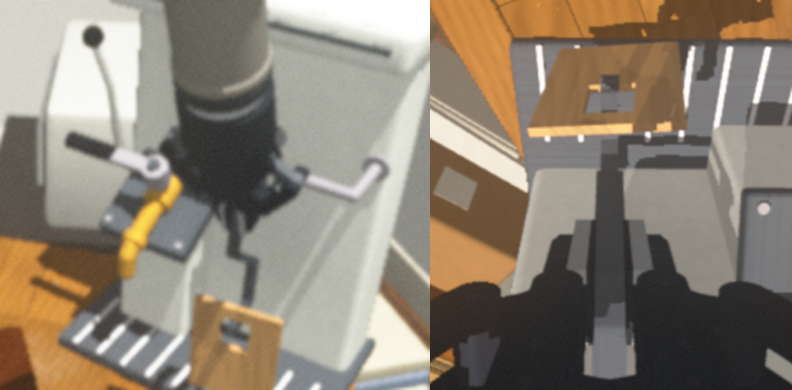

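Emit:
arm_command(
  motion=[
    [0.015,-0.001,-0.003,0,0,-0.002,0],
    [0.04,-0.003,-0.006,0,0,-0.002,0],
    [0.068,-0.0055,-0.006,0,0,-0.002,0],
    [0.096,-0.0075,-0.006,0,0,-0.002,0],
    [0.124,-0.01,-0.006,0,0,-0.002,0],
    [0.152,-0.012,-0.006,0,0,-0.002,0],
    [0.18,-0.014,-0.006,0,0,-0.002,0],
    [0.205,-0.016,-0.006,0,0,-0.002,0],
    [0.225,-0.0175,-0.006,0,0,-0.002,0],
    [0.2375,-0.0185,-0.006,0,0,-0.002,0],
  ],
)

```text
time: 32.85
ee_pos: [561.5, -291.1, 292.9]
eef_rot: [[-0.924, 0.077, 0.374], [0.071, 0.997, -0.03], [-0.376, -0.001, -0.927]]
contact_force: [-0.7, -0.3, -1.8]
width: 8.5
```

```bash
python3 - <<'E'
from h import *
for n in ['scene','wrist']: c=shot(n,n+'22')
s=r.read_state();print(s['time'],s['joints'],s['ee_pos'],s['contact_force'],s['width'])
a=load('scene22')['img'][165:295,345:505,::-1];b=load('wrist22')['img'][120:400,190:450,::-1]
cv2.imwrite('pics/m22.png',np.hstack([cv2.resize(a,(430,390),interpolation=cv2.INTER_CUBIC),cv2.resize(b,(362,390),interpolation=cv2.INTER_CUBIC)]))
E
```

```text
32.95 [-27.18536474  15.5505768   66.6047984  104.14150196 -32.24700996
  54.02093792 137.61333417] [ 561.41187595 -291.09549052  292.93519734] [ 0.42181814  0.4587     -1.50728735] 8.429888455013128
```

View pics/m22.png

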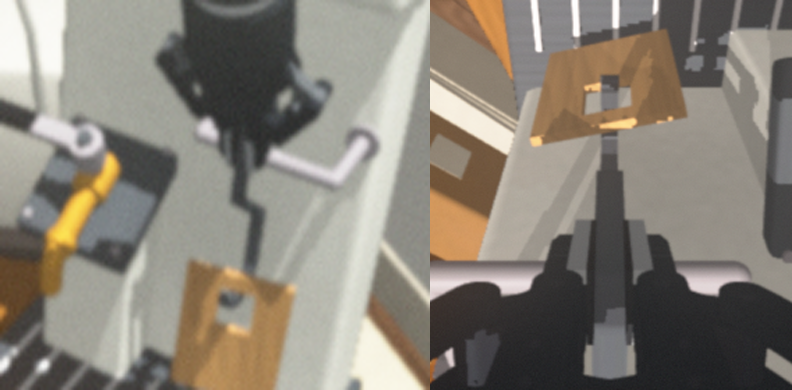

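Emit:
arm_command(
  motion=[
    [0,0,-0.012,0,0,0,0],
    [0,0,-0.027,0,0,0,0],
    [0,0,-0.042,0,0,0,0],
    [0,0,-0.055,0,0,0,0],
    [0,0,-0.065,0,0,0,0],
    [0,0,-0.069,0,0,0,0],
    [0,0,-0.069,0,0,0,0],
  ],
)

```text
time: 33.83
ee_pos: [561.1, -291.3, 265.4]
eef_rot: [[-0.924, 0.077, 0.375], [0.071, 0.997, -0.03], [-0.376, -0.001, -0.927]]
contact_force: [-0.1, -0.5, -1.5]
width: 8.8
```

```bash
python3 - <<'E'
from h import *
for n in ['scene','wrist']: c=shot(n,n+'23')
s=r.read_state();print(s['time'],s['ee_pos'],s['contact_force'],s['width'])
a=load('scene23')['img'][165:295,345:505,::-1];b=load('wrist23')['img'][120:400,190:450,::-1]
cv2.imwrite('pics/m23.png',np.hstack([cv2.resize(a,(430,390),interpolation=cv2.INTER_CUBIC),cv2.resize(b,(362,390),interpolation=cv2.INTER_CUBIC)]))
E
```

```text
33.925 [ 561.0403436  -291.24325277  265.43808769] [-0.20173608 -0.32453791 -1.36428914] 8.672988529496966
```

View pics/m23.png

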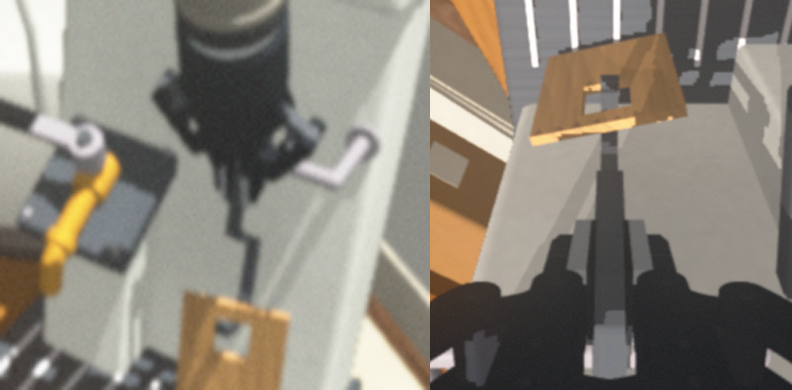

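Emit:
arm_command(
  motion=[
    [0,0,-0.003,0,0,0,0],
    [0,0,-0.006,0,0,0,0],
    [0,0,-0.008,0,0,0,0],
    [0,0,-0.008,0,0,0,0],
  ],
)

```text
time: 34.42
ee_pos: [561.6, -291.5, 264.6]
eef_rot: [[-0.923, 0.077, 0.378], [0.071, 0.997, -0.029], [-0.379, 0.001, -0.926]]
contact_force: [-6.7, 4.5, 12.2]
width: 8.6
```

Emit:
arm_command(
  motion=[
    [0,0,0.005,0,0,0,0],
    [0,0,0.005,0,0,0,0],
    [0,0,0.005,0,0,0,0.12],
    [0,0,0.005,0,0,0,0.2],
    [0,0,0.005,0,0,0,0.3],
    [0,0,0.005,0,0,0,0.4],
    [0,0,0.005,0,0,0,0.4],
  ],
)

```text
time: 35.3
ee_pos: [561.0, -291.1, 264.0]
eef_rot: [[-0.924, 0.077, 0.374], [0.071, 0.997, -0.03], [-0.376, -0.001, -0.927]]
contact_force: [-0.3, -0.3, 0.2]
width: 34.6
```

```bash
python3 - <<'E'
from h import *
for n in ['scene','wrist']: c=shot(n,n+'24')
s=r.read_state();print(s['time'],s['ee_pos'],s['contact_force'],s['width'])
a=load('scene24')['img'][165:295,345:505,::-1];b=load('wrist24')['img'][120:400,190:450,::-1]
cv2.imwrite('pics/m24.png',np.hstack([cv2.resize(a,(430,390),interpolation=cv2.INTER_CUBIC),cv2.resize(b,(362,390),interpolation=cv2.INTER_CUBIC)]))
E
```

```text
35.4 [ 560.99603755 -291.13585033  264.0953306 ] [ 1.04333138  0.17636656 -0.48126868] 33.972579126278426
```

View pics/m24.png

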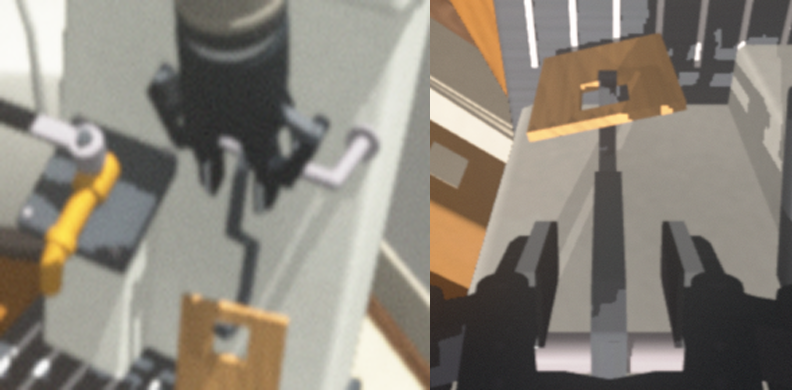

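Emit:
arm_command(
  motion=[
    [-0.006,0.0005,0.014,0,0,0,0.45],
    [-0.016,0.001,0.04,0,0,0,0.45],
    [-0.032,0.0025,0.08,0,0,0,0.45],
    [-0.052,0.004,0.13,0,0,0,0.45],
    [-0.075,0.006,0.186,0,0,0,0.45],
    [-0.1,0.01,0.24,0,0,0,0.45],
    [-0.14,0.03,0.28,0,0,0,0.45],
    [-0.18,0.08,0.32,0,0,0,0.45],
    [-0.21,0.14,0.36,0,0,0,0.45],
    [-0.23,0.2,0.4,0,0,0,0.45],
  ],
)

```text
time: 36.65
ee_pos: [468.0, -211.5, 425.6]
eef_rot: [[-0.923, 0.078, 0.377], [0.073, 0.997, -0.029], [-0.378, 0.001, -0.926]]
contact_force: [0.7, 0.1, -0.2]
width: 38.4
```

```bash
python3 - <<'E'
from h import *
for n in ['scene','top','wrist']: c=shot(n,n+'25')
s=r.read_state();print(s['time'],s['joints'],s['ee_pos'],s['contact_force'],s['width'])
a=load('scene25')['img'][165:315,325:525,::-1];cv2.imwrite('pics/s25.png',cv2.resize(a,(800,600),interpolation=cv2.INTER_CUBIC))
a=load('top25')['img'][110:260,310:510,::-1];b=load('wrist25')['img'][:,:,::-1];cv2.imwrite('pics/t25.png',np.hstack([cv2.resize(a,(400,300),interpolation=cv2.INTER_CUBIC),cv2.resize(b,(400,300))]))
E
```

```text
36.8 [-35.50065548 -18.20411391  45.29899699 104.05107441  11.31731649
  66.81146694  94.07070649] [ 469.09696727 -211.33622021  425.31347557] [ 1.07680618 -0.07074367 -0.34891719] 38.2831722277982
```

View pics/s25.png

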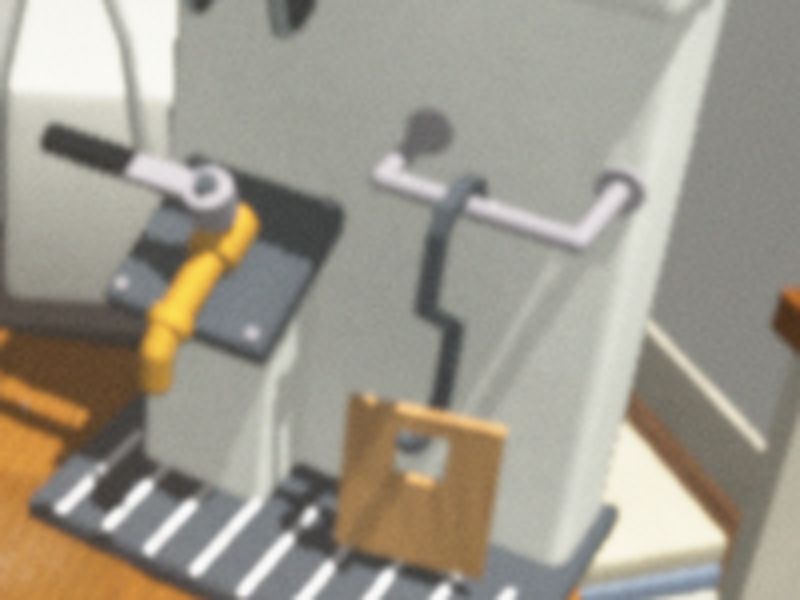

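View pics/t25.png

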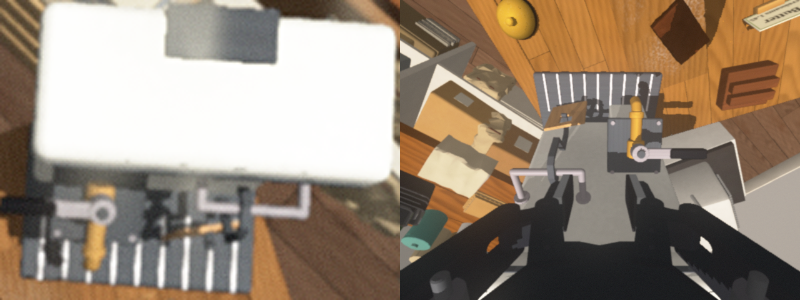

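```bash
python3 - <<'E'
from h import *
a=load('wrist25')['img'][140:330,180:320,::-1];b=load('scene25')['img'][205:320,400:465,::-1]
cv2.imwrite('pics/w25.png',np.hstack([cv2.resize(a,(440,597),interpolation=cv2.INTER_CUBIC),cv2.resize(b,(340,597),interpolation=cv2.INTER_CUBIC)]))
E
```

```text
(no output)
```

View pics/w25.png

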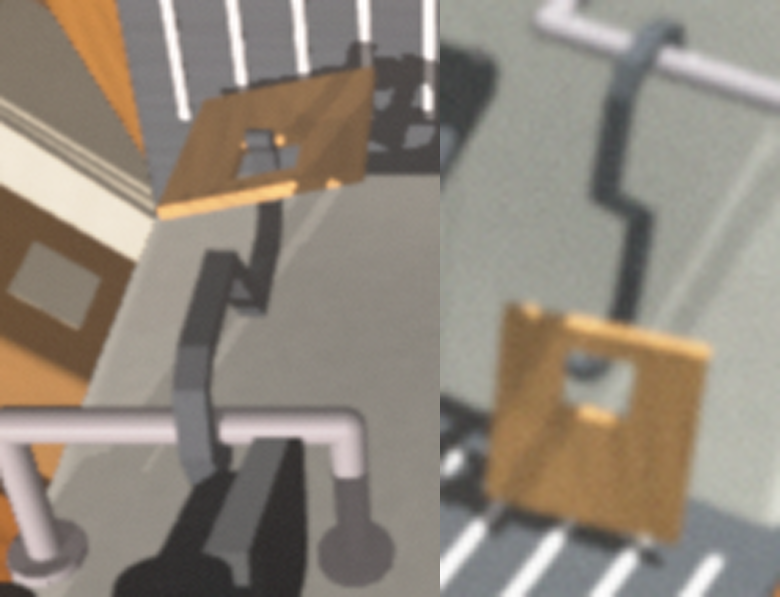

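```bash
python3 - <<'E'
from h import *
w=load('wrist25');s=load('scene25')
W=lambda x,y:(180+x/3.143,140+y/3.143)
S=lambda x,y:(400+(x-440)/5.23,205+y/5.19)
A=tri([(w,W(158,210)),(s,S(712,347))]);B=tri([(w,W(372,178)),(s,S(510,305))])
print('R',A,'L',B,'len',np.linalg.norm(A-B),'yaw',np.degrees(np.arctan2(-(B-A)[0],(B-A)[1])),'roll',np.degrees(np.arctan2((B-A)[2],np.linalg.norm((B-A)[:2]))))
# hole corners at back? hook rail crossing
K=tri([(w,W(197,420)),(s,S(645,45))]);print('hook at rail',K)
k1=tri([(w,W(205,262)),(s,S(600,195))]);k2=tri([(w,W(255,300)),(s,S(645,215))]);print('kinks',k1,k2)
up=tri([(w,W(272,205)),(s,S(625,315))]);print('upr behind tag',up)
M=(A+B)/2;print('tagtop mid',M,'bottom z',M[2]-115)
# bottom corners from scene w/ depth of wrist front bottom
bl=tri([(w,W(210,100)),(s,S(683,540))]);br=tri([(w,W(372,68)),(s,S(490,497))]);print('bottoms R,L',bl,br)
E
```

```text
R [ 589.14548383 -339.78125855  150.08032736] L [ 588.18524759 -247.96834181  137.07118124] len 92.73495358815967 yaw 0.5992128302396756 roll -8.0642279444216
hook at rail [ 577.6891981  -293.16291994  295.43193986]
kinks [ 553.68853842 -293.78022756  238.27623379] [ 610.81225412 -295.87967949  190.92042447]
upr behind tag [ 598.46417415 -295.09330228  141.55155935]
tagtop mid [ 588.66536571 -293.87480018  143.5757543 ] bottom z 28.575754302389015
bottoms R,L [ 598.78787105 -341.14611452   28.09913879] [ 587.6752285  -252.57232099   23.16080027]
```

Emit:
arm_command(
  motion=[
    [-0.01,0.03,0.02,0,0,0,0.45],
    [-0.02,0.07,0.04,0,0,0,0.45],
    [-0.03,0.1,0.05,0,0,0,0.45],
    [-0.03,0.1,0.05,0,0,0,0.45],
    [-0.03,0.1,0.05,0,0,0,0.45],
    [-0.03,0.1,0.05,0,0,0,0.45],
    [-0.03,0.1,0.05,0,0,0,0.45],
    [-0.03,0.1,0.05,0,0,0,0.45],
  ],
)

```text
time: 37.8
ee_pos: [457.0, -171.3, 444.0]
eef_rot: [[-0.924, 0.077, 0.374], [0.071, 0.997, -0.03], [-0.376, -0.001, -0.927]]
contact_force: [-0.3, 0.0, 0.5]
width: 38.4
```

```bash
python3 - <<'E'
from h import *
c1=shot('scene','scene26');t=shot('top','top26');c2=shot('scene','scene27')
s=r.read_state();print(s['time'],s['qvel'],s['contact_force'])
a=load('scene25')['img'][165:315,325:525].astype(float);b=c1['img'][165:315,325:525].astype(float);d=c2['img'][165:315,325:525].astype(float)
f=lambda x:cv2.GaussianBlur(x,(0,0),1.5)
for u,v in((a,b),(b,d)):
    e=np.abs(f(u)-f(v)).max(2); print('max diff tag/hook region',e[40:,80:130].max(), e[40:,:].mean())
a=load('scene0')['img'];b=c1['img']
e=cv2.resize(b[:,:,::-1],(640,480));cv2.imwrite('pics/s26.png',e)
cv2.imwrite('pics/s26z.png',cv2.resize(b[195:320,390:480,::-1],(432,600),interpolation=cv2.INTER_CUBIC))
E
```

```text
37.95 [-0.06534276 -0.09979397 -0.08448105  0.03847833 -0.02176686 -0.08731404
  0.00412771] [ 0.29778359 -0.3150667  -0.98441268]
max diff tag/hook region 16.182604250087962 1.0141518678008767
max diff tag/hook region 11.056879202871556 0.6197852656985972
```

View pics/s26.png

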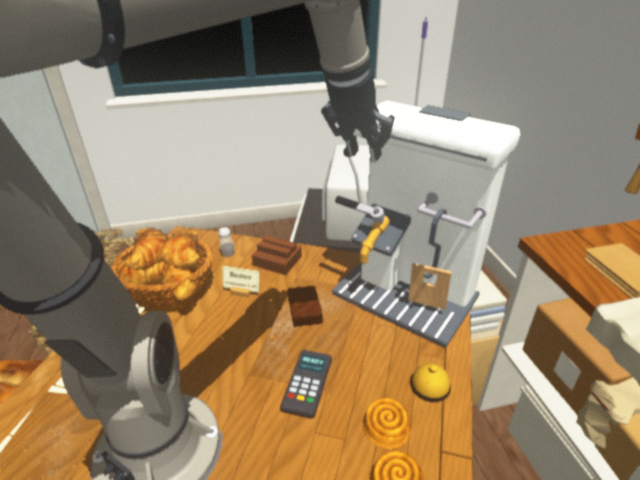

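View pics/s26z.png

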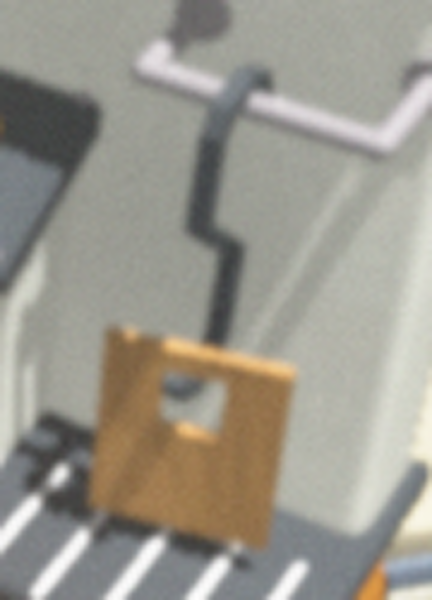

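```bash
python3 - <<'E'
from h import *
w=load('wrist25');s=load('scene25')
O=np.array([583,-293.5,216])
print('kink1 pred',proj(w,[O-30*xb+20*zb]),'obs',(180+205/3.143,140+258/3.143))
print('tip pred',proj(w,[O-26*xb-68*zb,O-26*xb-88*zb]),'obs',(180+262/3.143,140+133/3.143))
for dx in (-15,0,15): print(dx,proj(w,[O+dx*xb+(150-216)*zb]),'obs',(180+265/3.143,140+193/3.143), 'scene',proj(s,[O+dx*xb+(150-216)*zb]),(390+200/4.8,195+348/4.8))
E
```

```text
kink1 pred [[249.08845799 219.74292139]] obs (245.22430798600064, 222.08717785555203)
tip pred [[260.59911109 183.85680357]
 [262.63437526 176.69462812]] obs (263.3598472796691, 182.3162583518931)
-15 [[261.24949623 192.03812896]] obs (264.31434934775695, 201.4062997136494) scene [[427.94788155 270.51349933]] (431.6666666666667, 267.5)
0 [[262.3833111  201.81803015]] obs (264.31434934775695, 201.4062997136494) scene [[430.7380783  267.19048216]] (431.6666666666667, 267.5)
15 [[263.47155691 211.20486817]] obs (264.31434934775695, 201.4062997136494) scene [[433.47418793 263.93188067]] (431.6666666666667, 267.5)
```

```bash
python3 - <<'E'
from h import *
print(r.hand_in()); print(r.read_state()['time'])
E
```

```text
the job is handed in; nothing more can be done
None
the job is handed in; nothing more can be done
```

The job is done and handed in at about 38 s of the 72 s allowed. No verdict was reported. The tap lever is shut, and the S-hook with the tag is back on the rail.

**What I did**
- I pushed the lever round with closed fingers until it met the stop. The force rose to about 16 N, and the pictures show the lever at about 90°.
- I unhooked the S-hook and passed its lower bend through the tag's hole from behind. I then lifted the tag clear of its stand, carried it over and seated the hook on the rail. The upward force on the tool was 12 N at contact, and I released there.
- The first reach for the hook stopped about 10 mm short because two joints were at their limits. I re-routed the arm and the second approach worked.

**Last checks before handing in**
- **Tag on hook:** it hangs centred in the lower bend, within a few mm in the scene and wrist views. Its top is at about 150 mm, which puts its underside at about 35 mm.
- **Movement:** two pictures 0.1 s apart showed no visible movement of hook or tag.
- **Bystanders:** bell, shaker, price card and brownie look unmoved.
- **Robot:** it was clear of everything.

**What disagreed**
- One corner triangulation put the tag's underside at about 28 mm, below the 30 mm limit, with an 8° roll. The tag's side edges look near vertical in the scene picture and its top edge fits 150 mm in both views, so I took that reading as poor corner matching.
- While gripped, the hook's tilt came out differently from the scene and wrist views, by about 3 to 4°. This did not affect the result.

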